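# Ease the spring clip off a shaft on a board in its tilting holder

### The arm

A 6-joint arm with a two-finger parallel gripper is mounted at the origin on the work surface; the furniture and walls round the work are solid. World frame = base frame: x ahead of the robot, y to its left, z up, the work surface at z = 0. Lengths are in m, angles in rad, forces in N, time in s.
With the tool pointing down it reaches from about 0.3 to 0.775 m from the base axis. Payload 14.6 kg.
Tool frame: the origin (TCP) lies at the very end of the fingers, on their centre line; the grasp point (between the pads) lies 19 mm behind it (grip_depth is the distance from the TCP to the grasp point, in m); z points along the fingers, y is the direction in which the jaws open and shut (so a half turn about z gives the same grasp; the last joint's range is limited). The gripper opens to 94 mm and grips with 3 to 60 N. Pads are 16 mm wide; open, the fingers measure 119 mm over their backs; the gripper's body (75 mm by 177 mm) begins 78 mm behind the grasp point.
Start: joints at [1.061, 0.3, 1.521, -0, 1.321, -0.067], TCP at [0.236, 0.497, 0.205] pointing down, gripper open.
Joint ranges: [-3.03, 3.03], [-0.79, 2.21], [0.23, 2.52], [-1.04, 4.18], [0, 3.07], [-2.55, 2.55]. Speed limits (rad/s): [2.22, 2.22, 2.57, 3.14, 3.14, 3.14].

### API

Orientations are given as a 3x3 rotation matrix whose columns are the frame's x, y, z axes.
In Python, from plant import state, snapshot, camera_model, sign_off, find_in, mark_of, grip_depth gives the robot as it stands. The module is installed in compiled form; this text tells all that it offers.
- The arm moves only by the tool move_arm, never from a script. Its argument "moves" is one flat list of numbers, 7 for each row, row after row: the shift along the tool's x, y, z in cm, then the turn, a rotation vector about the tool's x, y, z in rad, then the opening, from 0 (shut) to 1 (fully open). In form: [dx, dy, dz, wx, wy, wz, claw, dx, dy, dz, wx, wy, wz, claw, ...]. A call has 1 to 5 rows; each row is the pose to reach, as a shift and turn from the pose measured when the call began, along the tool's axes at that moment; what a row does not reach only later rows make up. A row lasts 1/10 s, in which the tool goes at most 50 mm and 8.59 degrees, less where a joint would pass 70% of its speed; a pose out of reach is approached as far as the arm can. A call with a gripper value outside its range is refused whole. The fingers move at their own pace and stop on an object; "grip_force" is the grip in N (left out, the last holds). Time passes only in rows, so rows that repeat a pose let the fingers close. It gives the time, the measured TCP pose, the force and the opening at its end, in the units of the state.
- state(): the state, without advancing time (a new reading comes with each control period).
- snapshot(name): name is "scene" or "top"; returns (picture, depth): 384x512x3 uint8, blue, green, red; 384x512 float32, m along the optical axis (not along the pixel's ray), 0 where there is no reading.
- camera_model(name): a dict with "mtx" (3x3 intrinsics, pixels), "world_from_camera" (4x4, takes a point from camera to world coordinates). Camera axes: x right, y up, looking along -z (the intrinsics and any distortion apply to the point x, -y, -z); pixel columns grow to the right and rows downward; lengths in m; the calibration is good to about 2 mm. A picture is of the moment at which its call begins. camera_model takes no time and is no camera call.
- sign_off(): hands the job in, once; it reports no verdict.
Trained networks look in the newest picture that a camera, given by its name, has taken for a name from the list of things; names that differ only in an ending like _2 or _b are one class to them, and where a whole thing is asked for, a point or a joint stands for the part that bears it (a point fixed in the world has none). Each returns a list of dicts, best first, with "p" (0 to 1); they miss things now and then, are a little off and sometimes report something else, mostly with a low value. They report only what shows in the picture. A call takes as long as a camera call.
- find_in(camera, query): "box" ([centre column, centre row, width, height] in pixels, round what is visible of it).
- mark_of(camera, query): "at" ([column, row] in pixels: a listed point, or the origin of a listed thing).
The state is a dict: "t": time; "joint_pos": joint angles; "joint_velocities": joint speeds; "joint_efforts": joint torques, N m; "tool_pos": TCP position; "eef_rot": TCP orientation; "ft_force": force on the tool from outside, world axes, zero at the start; "ft_torque": the same for the moment, N m; "finger_gap": finger opening in m.
Only numpy, scipy, OpenCV 4.12 (cv2) and the standard library are available. Lean on these libraries where they do the work, as an engineer would, in place of code of your own. Each camera call takes 0.05 s, during which the arm holds its last target.

### The job

The stirrer's control board sits tilted in the board holder: press the frame down until the board is level and push the red-knobbed latch lever fully down so that it can no longer turn. Then take the orange wedge and slide it along the top of the bearing block, under the bridge of the brass spring clip, until the clip has come up off the shaft; leave the clip standing loose in its pocket on the block and lay the wedge flat on the worktop again. Do not take hold of the clip with the gripper and do not disturb the glassware and bottles around.

Things in the scene. Friction and masses are not known exactly. Their poses are not given: they have to be found in the camera images.
- holder: Board holder fixed to the worktop: grey foot 150 x 300 x 10 mm, two aluminium posts at y = +-122 mm carrying the frame's axle, 100 mm above the worktop and parallel to the holder's y. Origin: centre of the foot's underside; x points away from the robot's side, y along the frame's long axis, z up. The latch lever is at the +y end.
- frame (a joint): Tilt of the swinging frame with its green board (104 mm in x, 158 mm in y) about the axle, rad: 0 = level, positive = far (+x) long rail up, near one down. Range -0.75 to 0.75, starts at 0.35 to 0.62. Stiff hinge (0.12 N m of friction): stays where it is left, but can give a little under the wedge unless it is latched.
- far_rail (a point): Top of the middle of the frame's far long rail, a steel bar 12 mm thick, 184 mm long, parallel to the axle and 58 mm from it; 106 mm above the worktop when level. The shaft crosses over its middle, so press it to one side of that. Axes turn with the board (x across it to the far side, y along the axle, z out of the board).
- latch (a joint): Latch lever at the +y post, rad: 0 = raised, 0.40 = fully down (home). Its axis is parallel to the axle; stiff, stays where it is left, goes down under 3 to 8 N at the knob. Its tapered tooth drops into the V notch of the frame's index disc and locks the board level; it enters only within about 0.1 rad of level and then centres the board.
- latch_knob (a point): Top of the red knob (22 mm across) at the near end of the latch lever, to be pressed from above. The lever's pivot is at x = 36, y = 104, z = 140 mm in the holder's frame; at home the knob's top lies 94 mm nearer than the pivot and 12 mm above it (152 mm above the worktop), raised it is about 188 mm above the worktop.
- block_top (a point): Middle of the flat top (landing) of the near half of the grey bearing block: 21.5 mm long (x), 34 wide, 25 mm above the axle plane, 125 mm above the worktop when level. Axes turn with the board; +x = along the shaft, the way to push. Pocket walls round the clip, 17 mm apart, start 6 mm further on and stand 7 mm higher. Beyond the clip the block is 1.5 mm lower; the shaft's top is 1 mm lower.
- clip_seat (a point): Where the clip's origin lies while the clip is seated on the shaft: 16.8 mm further in x than block_top and 5 mm above the landing. Axes turn with the board.
- clip: Brass-coloured U spring clip, 10 mm long (x), 25 wide, 27 tall, astride the 14 mm shaft in a pocket of the block. Origin: middle of its bridge's underside. A lip at the near side turns up (edge 5 mm higher, 13 mm before the origin). Its legs, 20 mm apart inside, grip the shaft from below; lifted about 8 mm it springs up to some 14 mm above its seat and stays standing. Lifting takes 5 to 12 N.
- wedge_grip (a point): Middle of the handle of the loose orange plastic wedge, 10 mm above its flat underside. Handle 56 mm long (x), 22 mm wide (y, the width to grip), 20 mm thick, with black ribs. x points to the tip, y across, z up. The wedge weighs about 85 g; pushing it under the clip takes some 4 to 10 N.
- wedge_tip (a point): Middle of the lower edge of the wedge's tip, 94 mm from wedge_grip in x, on the flat underside. The blade is 66 mm long, 8 mm wide, 2.5 mm thick at the tip and rises evenly to 20 mm at the handle. It frees the clip when the tip is 45 to 55 mm past the near edge of the bridge (57 to 67 mm past block_top); at 71 mm past block_top the handle meets the pocket walls.
- weighing_bottle: Bystander, to be left alone: small clear glass weighing bottle with lid, 41 mm across, 52 mm tall; origin at the centre of its underside.
- crucible: Bystander, to be left alone: white porcelain crucible with lid, 43 mm across, 46 mm tall; origin at the centre of its underside.
- petri_1: Bystander, to be left alone: petri dish, 61 mm across, 13 mm tall; origin at the centre of its underside.
- flask_amber: Bystander, to be left alone: conical glass flask with amber sample, 66 mm across, 105 mm tall; origin at the centre of its underside.
- dropper_2: Bystander, to be left alone: brown dropper bottle with black teat, 38 mm across, 108 mm tall; origin at the centre of its underside.
- bottle_white: Bystander, to be left alone: white plastic bottle, 67 mm across, 128 mm tall; origin at the centre of its underside.

How it is judged:
On the way, in this order (a step that is already met when the one before it is completed fails the run):
1. the board is level (within 0.04 rad) and the latch lever is home (over 0.35 rad) (value of joint frame between -0.04 and 0.04 rad and value of joint latch above 0.35 rad), for 0.2 s.
2. the clip is off the shaft (over 8 mm from its seat) with the wedge's tip through under it, the board still latched level (all of step 1 and distance between clip and clip_seat above 0.008 m and x of wedge_tip in the frame of block_top above 0.04 m and y of wedge_tip in the frame of block_top between -0.012 and 0.012 m and z of wedge_tip in the frame of block_top between -0.01 and 0.012 m), for 0.1 s.
At the end, for the whole second after the job is handed in: The clip stands loose in its pocket on the block, at rest, 8 to 30 mm from its seat and within 20 mm of it sideways; the board is level within 0.04 rad with the latch lever home (over 0.35 rad); the wedge lies flat on the worktop (handle's middle below 15 mm, tip below 7 mm) (all of step 1 and distance between clip and clip_seat between 0.008 and 0.03 m and horizontal distance between clip and clip_seat below 0.02 m and linear speed of clip below 0.02 m/s and height (world z) of wedge_grip below 0.015 m and height (world z) of wedge_tip below 0.007 m); the robot touches nothing.
It fails at once if the clip is touched by the fingers with more than 2 N (contact force between the fingers and clip above 2 N).
It fails at once if one of the bystanders is moved by more than 25 mm or tipped (distance of any of weighing_bottle, crucible, petri_1, flask_amber, dropper_2, bottle_white from where it was at the start of the episode above 0.025 m or angle between any of weighing_bottle, crucible, petri_1, flask_amber, dropper_2, bottle_white's own z axis and vertical above 0.4 rad).
It also fails if it takes over 61 s, if anything falls off the work surface, if the arm or the gripper's body presses on something with over 40 N, if the wrist force passes 120 N, or if a joint passes its speed limit or range.

## Working session

There is one attempt and no reset: what is moved stays moved. The work goes in short steps, Python scripts to look and compute and a tool call to move; the robot and the scene stay as the last step left them, time stands still between calls to the robot, and variables do not carry over. Pictures are saved under pics/ and viewed, and the job is handed in when it is done.

Besides the shell and the picture viewer there is one more tool, called after ">>>" as name(argument=value, ...), one argument or row to a line, values as JSON. move_arm: Moves the arm, as the interface text tells. Its arguments: {"type":"object","properties":{"moves":{"type":"array"},"grip_force":{"type":"number"}},"required":["moves"]}

```bash
mkdir -p pics; ls; python3 - <<'E'
from plant import *
import cv2,numpy as np
s=state();print(s['t'],s['tool_pos'],s['eef_rot'],s['finger_gap'],grip_depth)
for n in ("scene","top"):
    p,d=snapshot(n);cv2.imwrite(f"pics/{n}0.png",p);np.save(f"pics/{n}0.npy",d)
    print(camera_model(n))
    for q in ["holder","far_rail","latch_knob","block_top","clip_seat","clip","wedge_grip","wedge_tip"]:
        print(n,q,[(m['at'],m['p']) for m in mark_of(n,q)[:2]])
print(state()['t'])
E
```

```text
pics
0.0 [0.23551871 0.49672795 0.2048771 ] [[-9.03581178e-01  4.28416558e-01 -5.55311777e-04]
 [ 4.28416913e-01  9.03580601e-01 -1.02277291e-03]
 [ 6.35960999e-05 -1.16206331e-03 -9.99999323e-01]] 0.09401543995320051 0.0188
{'mtx': array([[364.75521577,   0.        , 253.70748588],
       [  0.        , 364.75521577, 193.52355132],
       [  0.        ,   0.        ,   1.        ]]), 'world_from_camera': array([[ 0.53004068, -0.6342554 ,  0.56282942,  1.05756415],
       [ 0.8479599 ,  0.39286987, -0.35583321, -0.37486597],
       [ 0.00457042,  0.66586286,  0.74606016,  0.79078322],
       [ 0.        ,  0.        ,  0.        ,  1.        ]])}
scene holder [([258.6, 242.3], 0.76), ([319.9, 187.1], 0.4)]
scene far_rail [([273.9, 226.0], 0.72)]
scene latch_knob [([277.9, 162.4], 0.47), ([367.1, 208.1], 0.32)]
scene block_top [([249.7, 203.3], 0.81)]
scene clip_seat [([253.8, 210.8], 0.94)]
scene clip [([254.6, 206.4], 0.43), ([354.0, 190.5], 0.34)]
scene wedge_grip [([295.7, 167.3], 0.48)]
scene wedge_tip [([320.0, 186.7], 0.48)]
{'mtx': array([[369.49727819,   0.        , 258.13061451],
       [  0.        , 369.49727819, 186.46502402],
       [  0.        ,   0.        ,   1.        ]]), 'world_from_camera': array([[-0.0083827 ,  0.99359619, -0.11267806,  0.4545342 ],
       [-0.99994134, -0.00755618,  0.00776038, -0.06148231],
       [ 0.00685926,  0.11273651,  0.99360124,  1.05376324],
       [ 0.        ,  0.        ,  0.        ,  1.        ]])}
top holder [([262.4, 172.6], 0.63)]
top far_rail [([259.5, 144.2], 0.69), ([260.1, 178.7], 0.51)]
top latch_knob [([218.7, 183.8], 0.75)]
top block_top [([165.9, 178.9], 0.74), ([260.8, 180.4], 0.62)]
top clip_seat [([261.3, 169.5], 0.57)]
top clip [([263.8, 169.3], 0.4)]
top wedge_grip [([175.3, 229.7], 0.67), ([259.9, 180.8], 0.34)]
top wedge_tip [([170.5, 197.1], 0.8)]
0.9
```

View pics/scene0.png

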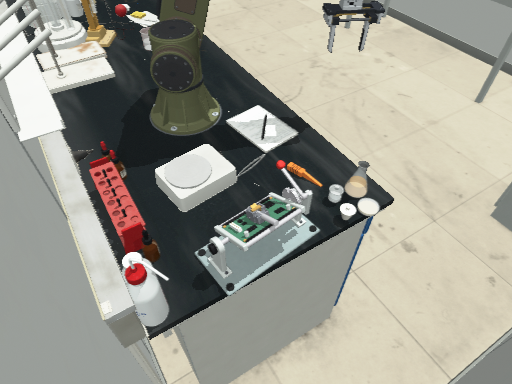

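View pics/top0.png

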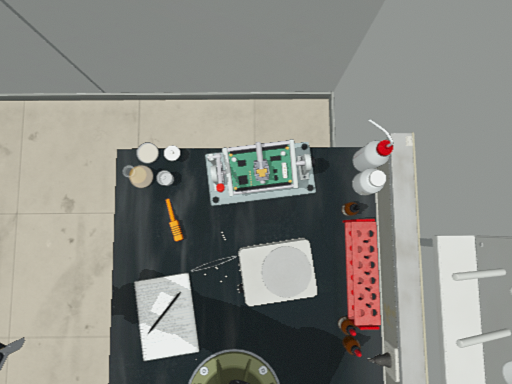

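```bash
cat > h.py <<'E'
import numpy as np
from plant import camera_model
def world(n,px,d=None,z=None):
    c=camera_model(n);K=c['mtx'];T=c['world_from_camera']
    r=np.array([(px[0]-K[0,2])/K[0,0],-(px[1]-K[1,2])/K[1,1],-1.])
    if d is not None: p=r*d
    else:
        w=T[:3,:3]@r; p=r*((z-T[2,3])/w[2])
    return T[:3,:3]@p+T[:3,3]
def proj(n,P):
    c=camera_model(n);K=c['mtx'];T=c['world_from_camera']
    p=T[:3,:3].T@(np.array(P)-T[:3,3]);return K[0,0]*p[0]/-p[2]+K[0,2],K[1,1]*-p[1]/-p[2]+K[1,2]
def dw(n,D,px):
    u,v=int(round(px[0])),int(round(px[1]))
    a=D[v-1:v+2,u-1:u+2];a=a[a>0]
    return world(n,px,d=np.median(a)) if len(a) else None
E
python3 - <<'E'
from h import *
import cv2
np.set_printoptions(precision=4,suppress=True)
D=np.load('pics/top0.npy')
for k,p in dict(far=(259.5,144.2),knob=(218.7,183.8),block=(260.8,180.4),clip=(261.3,169.5),grip=(175.3,229.7),tip=(170.5,197.1)).items(): print(k,dw('top',D,p))
D=np.load('pics/scene0.npy')
for k,p in dict(far=(273.9,226),knob=(277.9,162.4),block=(249.7,203.3),clip=(254,208.8)).items(): print(k,dw('scene',D,p))
for n in('top','scene'):
    i=cv2.imread(f'pics/{n}0.png')
    c=(i[100:300,130:330] if n=='top' else i[100:300,170:370])
    cv2.imwrite(f'pics/{n}0z.png',cv2.resize(c,None,fx=3,fy=3,interpolation=cv2.INTER_CUBIC))
E
```

```text
far [ 0.6637 -0.0729  0.1473]
knob [0.56   0.0249 0.1863]
block [ 0.5769 -0.0758  0.1123]
clip [ 0.6019 -0.077   0.1333]
grip [0.4528 0.1609 0.0217]
tip [0.5454 0.1808 0.0001]
far [ 0.6659 -0.0729  0.1297]
knob [0.5494 0.0143 0.1891]
block [ 0.4869 -0.0273  0.0004]
clip [ 0.6008 -0.085   0.1311]
```

View pics/top0z.png

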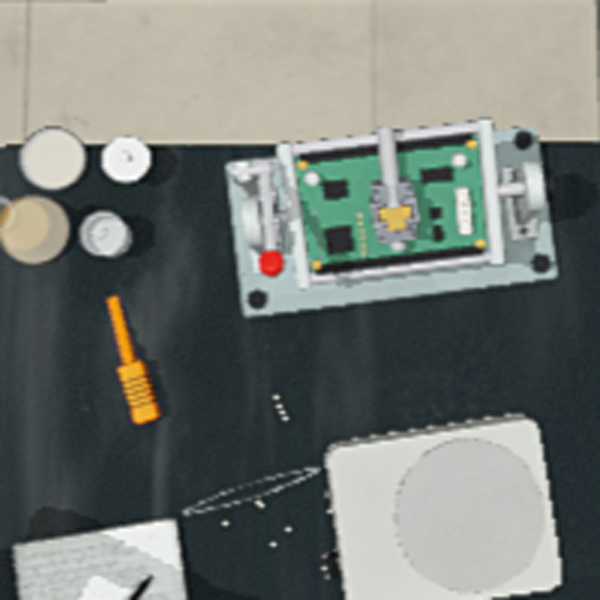

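View pics/scene0z.png

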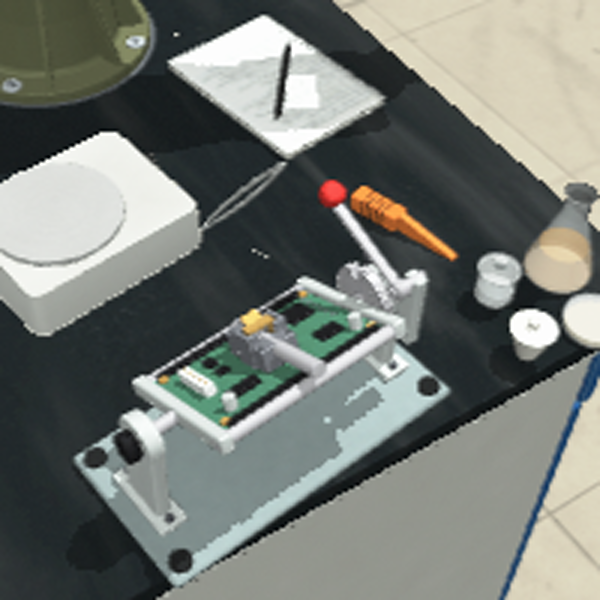

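```bash
python3 - <<'E'
from h import *
import cv2
np.set_printoptions(precision=4,suppress=True)
U=np.array([(243,317),(556,275),(535,125),(228,160)])
W=np.array([world('top',(130+u/3,100+v/3),z=0.01) for u,v in U])
print(W, W.mean(0), np.linalg.norm(W[0]-W[1]),np.linalg.norm(W[2]-W[1]))
e=W[0]-W[1]+W[3]-W[2];print('yaw via y',np.arctan2(-e[0],e[1]))
e=W[3]-W[0]+W[2]-W[1];print('yaw via x',np.arctan2(e[1],e[0]))
# refined by minAreaRect-like on top depth: foot pixels 0<z<0.02 & greyish
D=np.load('pics/top0.npy');i=cv2.imread('pics/top0.png').astype(int)
c=camera_model('top')
v,u=np.mgrid[0:384,0:512];K=c['mtx'];T=c['world_from_camera']
r=np.stack([(u-K[0,2])/K[0,0],-(v-K[1,2])/K[1,1],-np.ones_like(u)],-1)*D[...,None]
P=r@T[:3,:3].T+T[:3,3]; np.save('pics/P.npy',P)
m=(u>200)&(u<320)&(v>135)&(v<210)&(i[...,1]>110)&(P[...,2]<0.03)&(P[...,2]>-0.02)
print('foot z',np.median(P[m][:,2]))
pts=P[m][:,:2]
print(cv2.minAreaRect((pts*1000).astype(np.float32)))
# wedge: orange
b,g,rr=i[...,0],i[...,1],i[...,2]
hsv=cv2.cvtColor(i.astype(np.uint8),cv2.COLOR_BGR2HSV)
m=(hsv[...,0]>8)&(hsv[...,0]<22)&(hsv[...,1]>180)&(hsv[...,2]>100)&(u>150)&(u<200)&(v>190)&(v<250)
q=P[m];print('wedge n',m.sum(),q[:,2].min(),q[:,2].max())
for a in sorted(map(tuple,q[::4].round(4)),reverse=True): print(a)
m=(hsv[...,1]>180)&(rr>120)&(g<90)&(u>205)&(u<230)&(v>170)&(v<200)
print('knob',P[m])
m=(hsv[...,0]>15)&(hsv[...,0]<30)&(hsv[...,1]>100)&(rr>120)&(abs(u-261)<10)&(abs(v-170)<10)
print('clip',P[m])
E
```

```text
[[ 0.5193  0.0639  0.01  ]
 [ 0.5568 -0.2321  0.01  ]
 [ 0.7019 -0.2156  0.01  ]
 [ 0.6697  0.0791  0.01  ]] [ 0.6119 -0.0761  0.01  ] 0.2983237457525377 0.14602772176467688
yaw via y 0.11731779313818935
yaw via x 0.10689573724866513
foot z 0.011219673012253573
((617.24560546875, -73.87806701660156), (161.3931884765625, 302.59600830078125), 6.349330902099609)
wedge n 253 -0.0020142175177300103 1.0537632401928678
(np.float64(0.5398), np.float64(0.1928), np.float64(0.0033))
(np.float64(0.5368), np.float64(0.1897), np.float64(0.0041))
(np.float64(0.5339), np.float64(0.1893), np.float64(0.0056))
(np.float64(0.5311), np.float64(0.1895), np.float64(0.0044))
(np.float64(0.5282), np.float64(0.1866), np.float64(0.0043))
(np.float64(0.5251), np.float64(0.1857), np.float64(0.0081))
(np.float64(0.5221), np.float64(0.1847), np.float64(0.0119))
(np.float64(0.5193), np.float64(0.1849), np.float64(0.0111))
(np.float64(0.5167), np.float64(0.1828), np.float64(0.0076))
(np.float64(0.5135), np.float64(0.1815), np.float64(0.0128))
(np.float64(0.5108), np.float64(0.1789), np.float64(0.012))
(np.float64(0.
[... 5315 characters left out ...]
 0.5961 -0.0839  0.129 ]
 [ 0.5956 -0.0863  0.1321]
 [ 0.596  -0.0889  0.1293]
 [ 0.5937 -0.0687  0.1287]
 [ 0.5935 -0.0712  0.1302]
 [ 0.5935 -0.0737  0.1298]
 [ 0.5937 -0.0763  0.1286]
 [ 0.593  -0.0787  0.1328]
 [ 0.5933 -0.0813  0.1309]
 [ 0.5937 -0.0839  0.1284]
 [ 0.5922 -0.0712  0.1214]
 [ 0.5909 -0.0737  0.1301]
 [ 0.4545 -0.0615  1.0538]
 [ 0.5915 -0.0788  0.1263]
 [ 0.5912 -0.0813  0.1276]
 [ 0.5911 -0.0838  0.1285]
 [ 0.5903 -0.0713  0.117 ]
 [ 0.5884 -0.0737  0.13  ]
 [ 0.588  -0.0761  0.1325]
 [ 0.5886 -0.0787  0.1283]
 [ 0.5883 -0.0812  0.1302]
 [ 0.588  -0.0837  0.1321]
 [ 0.5858 -0.0736  0.1305]
 [ 0.5854 -0.0761  0.1333]
 [ 0.586  -0.0787  0.1285]
 [ 0.5857 -0.0812  0.1306]]
```

```bash
cat >> h.py <<'E'
from scipy.spatial.transform import Rotation as R
from plant import state
np.set_printoptions(precision=4,suppress=True)
HC=np.array([.612,-.0755]);YAW=.112
def H(x,y,z):
    c,s=np.cos(YAW),np.sin(YAW);return np.array([HC[0]+c*x-s*y,HC[1]+s*x+c*y,z])
def Rdown(yaw):  # tool y axis at world angle yaw+pi/2, tool x = -(cos,sin) , z down
    x=np.array([-np.cos(yaw),-np.sin(yaw),0]);z=np.array([0,0,-1.]);return np.stack([x,np.cross(z,x),z],1)
def go(P,yaw):
    s=state();M=s['eef_rot'];Rt=Rdown(yaw)
    print('t',s['t'],'pos',s['tool_pos'],'q',s['joint_pos'],'F',s['ft_force'],'gap',s['finger_gap'])
    print('shift cm',(M.T@(np.array(P)-s['tool_pos'])*100).round(2),'rot',R.from_matrix(M.T@Rt).as_rotvec().round(4), 'target',np.array(P))
E
python3 - <<'E'
from h import *
import cv2
for n in('top','scene'):
    i=cv2.imread(f'pics/{n}0.png');h=cv2.cvtColor(i,cv2.COLOR_BGR2HSV)
    v,u=np.mgrid[0:384,0:512]
    box=(u>150)&(u<200)&(v>190)&(v<250) if n=='top' else (u>280)&(u<330)&(v>155)&(v<195)
    m=(h[...,0]>6)&(h[...,0]<24)&(h[...,1]>150)&(h[...,2]>80)&box
    m=cv2.morphologyEx(m.astype(np.uint8),cv2.MORPH_CLOSE,np.ones((3,3)))
    nl,lab,st,_=cv2.connectedComponentsWithStats(m);m=lab==1+np.argmax(st[1:,4])
    W=np.array([world(n,(a,b),z=.012) for a,b in zip(u[m],v[m])])[:,:2]
    c=W.mean(0);e=np.linalg.svd(W-c)[2][0];e*=np.sign(e[0]);
    t=(W-c)@e;w=(W-c)@np.array([-e[1],e[0]])
    print(n,m.sum(),c,'ang',np.arctan2(e[1],e[0]),t.min(),t.max(),'L',np.ptp(t))
    for lo in np.arange(t.min(),t.max(),.01):
        k=(t>=lo)&(t<lo+.01);print(round(lo-t.min(),3),(W[k].mean(0)),w[k].min().round(4),w[k].max().round(4))
go(H(.058,-.045,.25),YAW)
E
```

```text
top 288 [0.4706 0.1671] ang 0.30198063223314064 -0.049661501974701566 0.0723097763882448 L 0.12197127836294637
0.0 [0.4283 0.1536] -0.0126 0.0128
0.01 [0.4376 0.1564] -0.0131 0.0116
0.02 [0.4471 0.1598] -0.012 0.0119
0.03 [0.4567 0.1631] -0.0125 0.013
0.04 [0.4663 0.1661] -0.0119 0.0126
0.05 [0.475  0.1691] -0.0126 0.0129
0.06 [0.4853 0.1723] -0.0059 0.0063
0.07 [0.4951 0.1745] -0.0056 0.0059
0.08 [0.5043 0.1777] -0.0053 0.0051
0.09 [0.514  0.1802] -0.0058 0.0054
0.1 [0.5235 0.1833] -0.0055 0.0049
0.11 [0.5332 0.1857] -0.0062 0.0045
0.12 [0.5383 0.1892] -0.0033 0.0056
scene 262 [0.474  0.1639] ang 0.2345277364718241 -0.056198253937547994 0.07606286705706382 L 0.13226112099461182
0.0 [0.4239 0.1545] -0.0124 0.0153
0.01 [0.4342 0.1533] -0.019 0.0162
0.02 [0.444  0.1553] -0.018 0.0159
0.03 [0.4533 0.1586] -0.0181 0.0169
0.04 [0.4629 0.1618] -0.0171 0.0187
0.05 [0.4726 0.164 ] -0.0152 0.0175
0.06 [0.4825 0.1651] -0.0163 0.0117
0.07 [0.492  0.1695] -0.009 0.0114
0.08 [0.5017 0.1705] -0.0091 0.0102
0.09 [0.5114 0.1732] -0.0082 0.0088
0.1 [0.521  0.1758] -0.0063 0.0076
0.11 [0.5313 0.1768] -0.0074 0.0062
0.12 [0.5406 0.18  ] -0.0055 0.0051
0.13 [0.5475 0.18  ] -0.0046 0.0028
t 0.9 pos [0.2357 0.4969 0.2054] q [ 1.0614  0.2999  1.521  -0.      1.3207 -0.0666] F [ 0.571   0.3341 -0.5371] gap 0.09382620430249557
shift cm [-65.83 -36.37  -4.45] rot [-0.      0.     -0.5547] target [ 0.6747 -0.1137  0.25  ]
```

>>> move_arm(
  moves=[0,0,-4.5,0,0,-0.1,0,-20,-11,-4.5,0,0,-0.25,0,-33,-18,-4.5,0,0,-0.4,0,-50,-27,-4.5,0,0,-0.55,0,-65.8,-36.4,-4.5,0,0,-0.555,0],
  grip_force=40,
)

```text
t: 1.4
tool_pos: [0.3463, 0.3447, 0.2507]
eef_rot: [[-0.993, -0.118, 0.0], [-0.118, 0.993, 0.0], [-0.0, 0.0, -1.0]]
ft_force: [1.0, 0.8, -0.4]
finger_gap: 0.057
```

```bash
python3 -c "
from h import *
go(H(.058,-.045,.20),YAW)"
```

```text
t 1.4 pos [0.3463 0.3447 0.2507] q [ 0.7082  0.1282  1.6232  0.      1.3898 -0.9807] F [ 1.0407  0.7615 -0.4431] gap 0.056963236357872815
shift cm [-27.21 -49.4    5.06] rot [0.0003 0.0003 0.0061] target [ 0.6747 -0.1137  0.2   ]
```

>>> move_arm(
  moves=[-27.2,-49.4,0,0,0,0.006,0,-27.2,-49.4,0,0,0,0.006,0,-27.2,-49.4,0,0,0,0.006,0,-27.2,-49.4,0,0,0,0.006,0,-27.2,-49.4,0,0,0,0.006,0],
)

```text
t: 1.9
tool_pos: [0.492, 0.1408, 0.2508]
eef_rot: [[-0.994, -0.112, 0.001], [-0.112, 0.994, 0.0], [-0.001, 0.0, -1.0]]
ft_force: [1.1, 0.9, -0.1]
finger_gap: 0.0175
```

>>> move_arm(
  moves=[-12,-24,0,0,0,0.006,0,-12,-24,0,0,0,0.006,0,-12,-24,0,0,0,0.006,0,-12,-24,0,0,0,0.006,0,-12,-24,0,0,0,0.006,0],
)

```text
t: 2.4
tool_pos: [0.6278, -0.0691, 0.2508]
eef_rot: [[-0.994, -0.106, 0.001], [-0.106, 0.994, 0.0], [-0.001, 0.0, -1.0]]
ft_force: [0.0, 0.6, 0.7]
finger_gap: 0.0009
```

```bash
python3 -c "
from h import *
go(H(.058,-.045,.17),YAW)"
```

```text
t 2.4 pos [ 0.6278 -0.0691  0.2508] q [-0.168   0.4593  1.1992  0.0007  1.4821 -1.8448] F [0.0435 0.6202 0.686 ] gap 0.0009067231016435556
shift cm [-4.18 -4.93  8.09] rot [ 0.0004  0.0011 -0.0061] target [ 0.6747 -0.1137  0.17  ]
```

>>> move_arm(
  moves=[-4.2,-4.9,0,0,0,-0.006,0,-4.2,-4.9,4,0,0,-0.006,0,-4.2,-4.9,8,0,0,-0.006,0,-4.2,-4.9,8,0,0,-0.006,0],
)

```text
t: 2.8
tool_pos: [0.6727, -0.1134, 0.1644]
eef_rot: [[-0.994, -0.111, -0.009], [-0.111, 0.994, 0.003], [0.008, 0.004, -1.0]]
ft_force: [0.2, 0.1, -0.0]
finger_gap: 0.0009
```

```bash
python3 - <<'E'
from h import *
from plant import *
import cv2
go(H(.058,-.045,.106),YAW)
for n in('scene','top'):
    p,d=snapshot(n);c=(p[100:300,130:330] if n=='top' else p[100:300,170:370])
    cv2.imwrite(f'pics/{n}1z.png',cv2.resize(c,None,fx=3,fy=3,interpolation=cv2.INTER_CUBIC))
E
```

```text
t 2.8 pos [ 0.6727 -0.1134  0.1644] q [-0.2209  0.6379  1.1281  0.0008  1.3848 -1.9031] F [ 0.2346  0.1038 -0.0309] gap 0.000894616800295147
shift cm [-0.24 -0.08  5.84] rot [ 0.0037 -0.0085 -0.0008] target [ 0.6747 -0.1137  0.106 ]
```

View pics/scene1z.png

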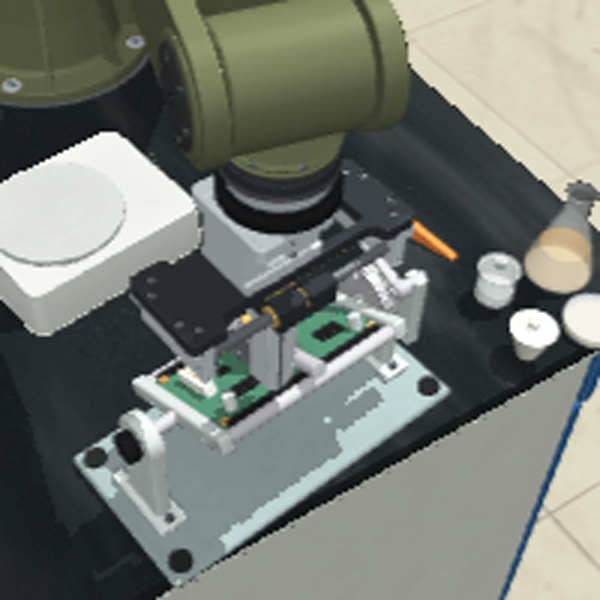

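>>> move_arm(
  moves=[-0.2,0,1,0,-0.008,0,0,-0.2,0,2,0,-0.008,0,0,-0.2,0,3,0,-0.008,0,0,-0.2,0,4,0,-0.008,0,0],
)

```text
t: 3.3
tool_pos: [0.6769, -0.1128, 0.1314]
eef_rot: [[-0.994, -0.112, 0.009], [-0.112, 0.994, 0.001], [-0.009, 0.0, -1.0]]
ft_force: [0.3, 0.8, -0.7]
finger_gap: 0.0001
```

```bash
python3 - <<'E'
from h import *
go(H(.058,-.045,.106),YAW)
E
```

```text
t 3.3 pos [ 0.6769 -0.1128  0.1314] q [-0.2198  0.6616  1.1674  0.0034  1.304  -1.9039] F [ 0.2527  0.7859 -0.6504] gap 0.00012791304114057007
shift cm [ 0.25 -0.07  2.54] rot [0.0003 0.0092 0.0004] target [ 0.6747 -0.1137  0.106 ]
```

>>> move_arm(
  moves=[0.2,0,0.8,0,0.009,0,0,0.2,0,1.5,0,0.009,0,0,0.2,0,2.2,0,0.009,0,0,0.2,0,2.5,0,0.009,0,0,0.2,0,2.5,0,0.009,0,0],
)

```text
t: 3.8
tool_pos: [0.6747, -0.113, 0.1057]
eef_rot: [[-0.994, -0.112, -0.001], [-0.112, 0.994, 0.001], [0.001, 0.001, -1.0]]
ft_force: [-0.3, 0.8, -0.1]
finger_gap: 0.0007
```

```bash
python3 - <<'E'
from h import *
from plant import *
import cv2
go(H(.058,-.045,.106),YAW)
for n in('scene','top'):
    p,d=snapshot(n);c=(p[100:300,130:330] if n=='top' else p[100:300,170:370])
    cv2.imwrite(f'pics/{n}2z.png',cv2.resize(c,None,fx=3,fy=3,interpolation=cv2.INTER_CUBIC))
E
```

```text
t 3.8 pos [ 0.6747 -0.113   0.1057] q [-0.2196  0.6863  1.1888  0.0003  1.2679 -1.9027] F [-0.3171  0.7967 -0.1033] gap 0.000650378724175239
shift cm [ 0.01 -0.07 -0.03] rot [ 0.0007 -0.0012  0.0003] target [ 0.6747 -0.1137  0.106 ]
```

View pics/scene2z.png

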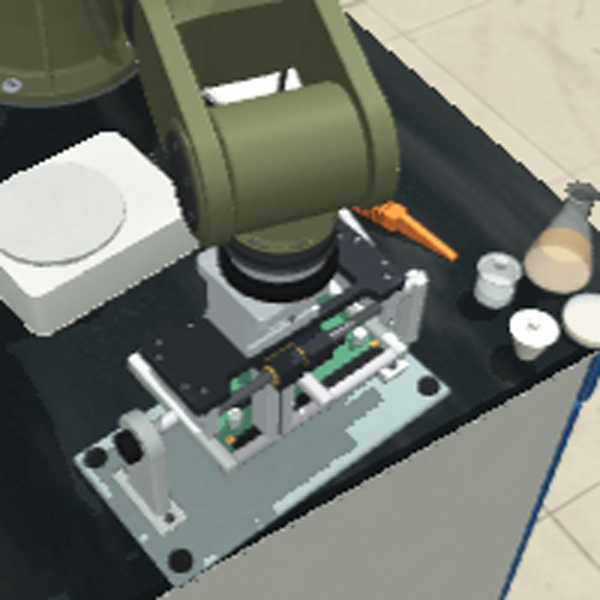

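>>> move_arm(
  moves=[0,0,-5,0,0,0,0,0,0,-10,0,0,0,0,12,0,-13,0,0,0,0,20,0,-13,0,0,0,0,20,0,-13,0,0,0,0],
)

```text
t: 4.4
tool_pos: [0.526, -0.1296, 0.2304]
eef_rot: [[-0.994, -0.112, -0.001], [-0.112, 0.994, 0.0], [0.001, 0.0, -1.0]]
ft_force: [1.1, -1.0, 0.6]
finger_gap: 0.0003
```

```bash
cat > look.py <<'E'
import sys
from h import *
from plant import *
import cv2
k=sys.argv[1]
for n in('scene','top'):
    p,d=snapshot(n);np.save(f'pics/{n}{k}.npy',d);cv2.imwrite(f'pics/{n}{k}.png',p)
    c=(p[100:300,130:330] if n=='top' else p[100:300,170:370])
    cv2.imwrite(f'pics/{n}{k}z.png',cv2.resize(c,None,fx=3,fy=3,interpolation=cv2.INTER_CUBIC))
    for q in ["far_rail","latch_knob","block_top","clip","wedge_grip","wedge_tip"]:
        for m in mark_of(n,q)[:1]: print(n,q,m['at'],m['p'],dw(n,d,m['at']))
E
python3 look.py 3; python3 -c "
from h import *
go(H(-.056,.104,.2),YAW)
D=np.load('pics/top3.npy')
# frame-surface heights along holder x at several y
for y in(-.088,-.075,.05,.06,.088):
  o=[]
  for x in np.arange(-.066,.068,.006):
    p=dw('top',D,proj('top',H(x,y,.106)))
    if p is not None:
      q=p[:2]-HC;c,s=np.cos(YAW),np.sin(YAW);o.append((round(c*q[0]+s*q[1],3),round(p[2],3)))
  print(y,[(float(a),float(b)) for a,b in o])
"
```

```text
scene far_rail [277.9, 231.2] 0.65 [ 0.6787 -0.0703  0.1231]
scene latch_knob [280.5, 167.3] 0.82 [0.561  0.0144 0.1823]
scene block_top [253.9, 206.6] 0.74 [ 0.6002 -0.0849  0.1384]
scene clip [258.1, 209.8] 0.59 [ 0.6098 -0.0794  0.1331]
scene wedge_grip [294.9, 168.6] 0.76 [0.4574 0.1508 0.0217]
scene wedge_tip [320.5, 188.2] 0.81 [0.5472 0.1804 0.0005]
top far_rail [260.6, 146.4] 0.6 [ 0.6672 -0.0762  0.1068]
top latch_knob [218.0, 185.6] 0.54 [0.5555 0.0263 0.1882]
top block_top [260.6, 178.2] 0.87 [ 0.5259 -0.0692  0.5296]
top clip [262.5, 165.9] 0.49 [ 0.5438 -0.0721  0.5289]
top wedge_grip [260.0, 146.8] 0.64 [ 0.6624 -0.0744  0.1236]
top wedge_tip [169.2, 197.0] 0.61 [0.5455 0.1841 0.0021]
t 5.1 pos [ 0.5282 -0.1296  0.2299] q [-0.308   0.269   1.5032  0.0002  1.3706 -1.9913] F [-1.0548 -0.6745  0.9699] gap 0.0006343027707348966
shift cm [-3.34 14.84  3.  ] rot [ 0.0007 -0.0011  0.0005] target [0.5447 0.0216 0.2   ]
-0.088 [(-0.106, 0.533), (-0.103, 0.534), (-0.1, 0.536), (-0.096, 0.536), (-0.093, 0.537), (-0.09, 0.537), (-0.087, 0.538), (-0.084, 0.538), (-0.08, 0.538), (-0.
[... 1051 characters left out ...]
048, 0.107), (-0.042, 0.105), (-0.036, 0.106), (-0.03, 0.106), (-0.024, 0.106), (-0.018, 0.104), (-0.012, 0.105), (-0.006, 0.104), (0.0, 0.103), (0.006, 0.103), (0.013, 0.103), (0.018, 0.106), (0.024, 0.105), (0.03, 0.105), (0.036, 0.105), (0.042, 0.105), (0.048, 0.106), (0.054, 0.106), (0.06, 0.104), (0.282, -0.821)]
0.088 [(-0.057, 0.014), (-0.06, 0.109), (-0.054, 0.109), (-0.048, 0.11), (-0.043, 0.11), (-0.036, 0.109), (-0.03, 0.109), (-0.024, 0.109), (-0.019, 0.11), (-0.012, 0.107), (-0.006, 0.109), (-0.0, 0.109), (0.006, 0.109), (0.012, 0.108), (0.018, 0.108), (0.023, 0.109), (0.029, 0.109), (0.036, 0.106), (0.042, 0.108), (0.048, 0.108), (0.054, 0.108), (0.059, 0.108), (0.281, -0.818)]
```

View pics/scene3z.png

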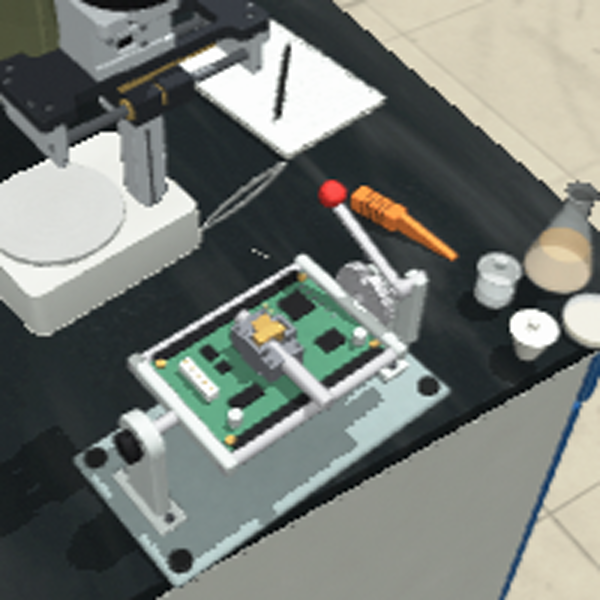

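View pics/top3z.png

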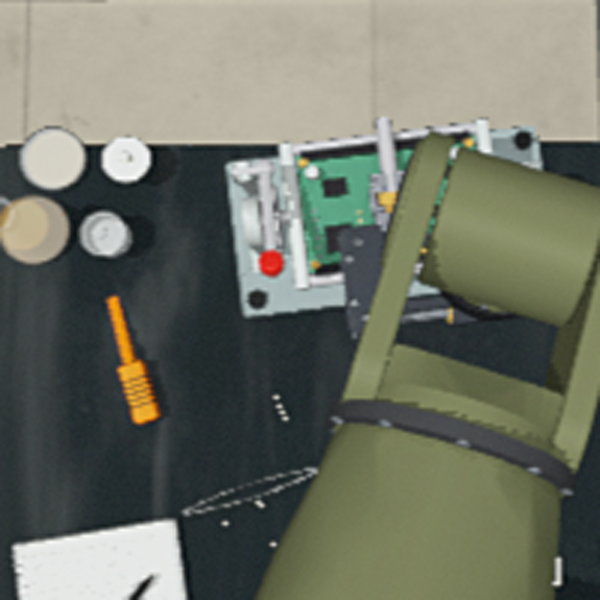

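>>> move_arm(
  moves=[-3.4,8,0,0,0,0,0,-3.4,14.8,0,0,0,0,0,-3.4,14.8,0,0,0,0,0,-3.4,14.8,2,0,0,0,0,-3.4,14.8,3,0,0,0,0],
)

```text
t: 5.6
tool_pos: [0.545, 0.0226, 0.1987]
eef_rot: [[-0.993, -0.115, -0.002], [-0.115, 0.993, 0.001], [0.002, 0.001, -1.0]]
ft_force: [0.3, -0.3, 0.1]
finger_gap: 0.0006
```

```bash
python3 -c "
from h import *
go(H(-.054,.104,.152),YAW)"
```

```text
t 5.6 pos [0.545  0.0226 0.1987] q [-0.0259  0.2968  1.541   0.0005  1.3062 -1.7118] F [ 0.347  -0.2961  0.122 ] gap 0.0006225808182346423
shift cm [-0.17 -0.1   4.67] rot [ 0.0008 -0.0024  0.003 ] target [0.5467 0.0218 0.152 ]
```

>>> move_arm(
  moves=[-0.2,-0.1,1,0,0,0,0,-0.2,-0.1,1.8,0,0,0,0,-0.2,-0.1,2.6,0,0,0,0,-0.2,-0.1,3.4,0,0,0,0,-0.2,-0.1,4.2,0,0,0,0],
)

```text
t: 6.1
tool_pos: [0.5471, 0.0215, 0.1563]
eef_rot: [[-0.993, -0.114, -0.002], [-0.114, 0.993, 0.0], [0.002, 0.001, -1.0]]
ft_force: [-2.2, -1.5, 3.9]
finger_gap: 0.0004
```

```bash
python3 -c "
from h import *
go(H(-.054,.104,.152),YAW)"
```

```text
t 6.1 pos [0.5471 0.0215 0.1563] q [-0.0279  0.3403  1.5861  0.0004  1.2173 -1.7132] F [-2.1523 -1.5229  3.9139] gap 0.0003853622209461766
shift cm [0.03 0.04 0.43] rot [ 0.0007 -0.002   0.0023] target [0.5467 0.0218 0.152 ]
```

Continue to the stop, a little past nominal.

>>> move_arm(
  moves=[0,0,0.3,0,0,0,0,0,0,0.45,0,0,0,0,0,0,0.6,0,0,0,0],
)

```text
t: 6.4
tool_pos: [0.547, 0.0213, 0.1512]
eef_rot: [[-0.993, -0.114, -0.002], [-0.114, 0.993, 0.0], [0.002, 0.001, -1.0]]
ft_force: [-11.4, -1.3, 20.4]
finger_gap: 0.0006
```

>>> move_arm(
  moves=[0,0,-3,0,0,0,0,0,0,-7,0,0,0,0.3,10,0,-9,0,0,0,0.5,20,2,-9,0,0,0,0.6,20,2,-9,0,0,0,0.6],
)

```text
t: 6.9
tool_pos: [0.3971, 0.0174, 0.2379]
eef_rot: [[-0.994, -0.114, -0.001], [-0.114, 0.994, 0.0], [0.001, 0.001, -1.0]]
ft_force: [0.4, -0.5, 0.7]
finger_gap: 0.0287
```

```bash
python3 look.py 4; python3 - <<'E'
from h import *
import cv2
i=cv2.imread('pics/top4.png');h=cv2.cvtColor(i,cv2.COLOR_BGR2HSV)
v,u=np.mgrid[0:384,0:512]
m=(h[...,0]>6)&(h[...,0]<24)&(h[...,1]>150)&(h[...,2]>80)&(u>150)&(u<200)&(v>190)&(v<250)
m=cv2.morphologyEx(m.astype(np.uint8),cv2.MORPH_CLOSE,np.ones((3,3)))
W=np.array([world('top',(a,b),z=.018) for a,b in zip(u[m>0],v[m>0])])[:,:2]
c=W.mean(0);e=np.linalg.svd(W-c)[2][0];e*=np.sign(e[0]);t=(W-c)@e
k=t<t.min()+.05
print(c,np.arctan2(e[1],e[0]),t.min(),t.max(),'handle c',W[k].mean(0),'grip est',W[k].mean(0)+.003*e)
go((.450,.161,.10),.29)
E
```

```text
scene far_rail [274.5, 232.2] 0.79 [ 0.6749 -0.0768  0.1195]
scene latch_knob [275.7, 174.1] 0.75 [0.5487 0.0108 0.1506]
scene block_top [255.1, 208.0] 0.85 [ 0.603  -0.0834  0.1352]
scene wedge_grip [296.3, 167.6] 0.67 [0.4557 0.1573 0.0212]
scene wedge_tip [320.0, 187.0] 0.7 [ 0.5421  0.1828 -0.0002]
top far_rail [259.4, 145.5] 0.72 [ 0.6655 -0.0729  0.1248]
top latch_knob [221.4, 187.9] 0.68 [0.5546 0.0222 0.1457]
top block_top [257.4, 176.7] 0.93 [ 0.5848 -0.0671  0.1249]
top clip [261.2, 164.5] 0.64 [ 0.6145 -0.0769  0.1342]
top wedge_grip [177.1, 228.4] 0.8 [0.4563 0.1558 0.0224]
top wedge_tip [168.9, 197.7] 0.69 [0.5435 0.1849 0.002 ]
[0.4708 0.166 ] 0.3022069469698735 -0.049630532700741865 0.07163941725319256 handle c [0.4474 0.1587] grip est [0.4502 0.1596]
t 7.6 pos [0.3988 0.0174 0.2378] q [-0.0482 -0.0708  1.8578  0.0001  1.3574 -1.7333] F [0.0384 0.3769 0.1213] gap 0.056368457913425866
shift cm [-6.76 13.67 13.77] rot [ 0.0008 -0.0027 -0.1757] target [0.45  0.161 0.1  ]
```

View pics/scene4z.png

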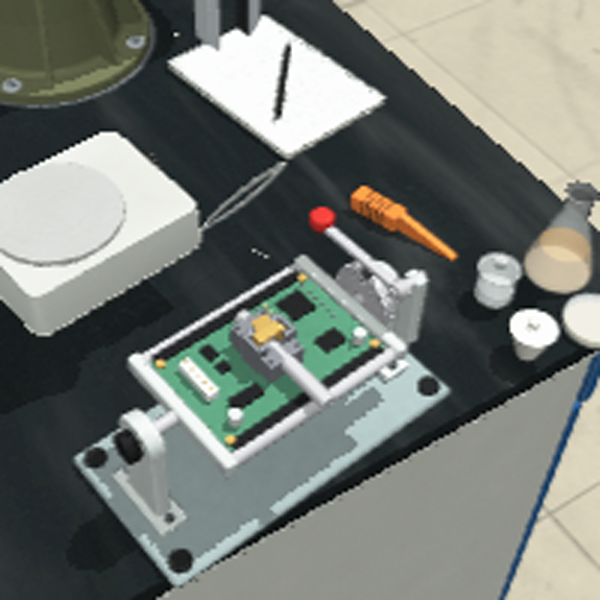

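View pics/top4z.png

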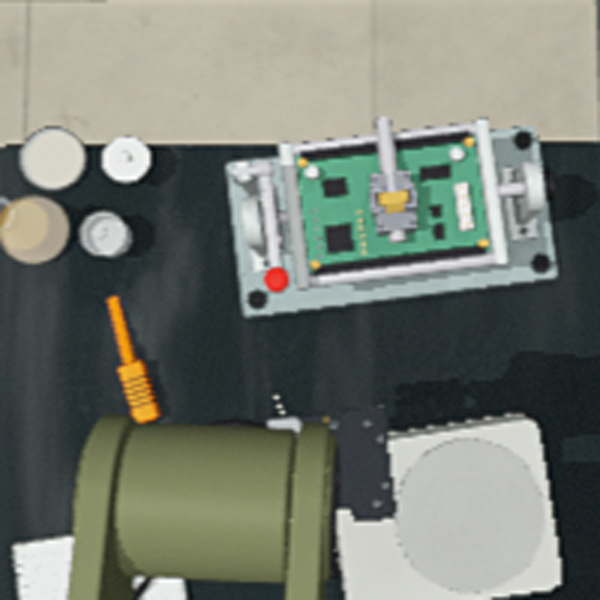

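```bash
python3 - <<'E'
from h import *
import cv2
i=cv2.imread('pics/top4.png');h=cv2.cvtColor(i,cv2.COLOR_BGR2HSV);D=np.load('pics/top4.npy')
v,u=np.mgrid[0:384,0:512]
def pts(m): return np.array([world('top',(a,b),d=D[b,a]) for a,b in zip(u[m],v[m]) if D[b,a]>0])
def hol(P): q=P[:,:2]-HC;c,s=np.cos(YAW),np.sin(YAW);return np.stack([c*q[:,0]+s*q[:,1],-s*q[:,0]+c*q[:,1],P[:,2]],1)
r=i[...,2].astype(int);g=i[...,1].astype(int)
K=hol(pts((r>150)&(g<90)&(u>210)&(u<235)&(v>180)&(v<200)));print('knob',np.median(K,0),np.percentile(K[:,2],90))
C=hol(pts((h[...,0]>15)&(h[...,0]<30)&(h[...,1]>100)&(r>120)&(abs(u-261)<10)&(abs(v-166)<10)));C=C[(C[:,2]>.12)];print('clip',np.median(C,0),C.min(0),C.max(0))
# height map around block on holder grid
for x in np.arange(-.04,.045,.005):
  o=[]
  for y in np.arange(-.025,.026,.005):
    p=dw('top',D,proj('top',H(x,y,.128)));o.append(int(round(p[2]*1000)) if p is not None else 0)
  print(round(x,3),o)
cv2.imwrite('pics/blk.png',cv2.resize(i[140:200,230:300],None,fx=8,fy=8,interpolation=cv2.INTER_CUBIC))
E
```

```text
knob [-0.0584  0.1032  0.153 ] 0.1543289446164556
clip [-0.0021 -0.0002  0.1345] [-0.0127 -0.0113  0.1249] [0.0069 0.0115 0.1398]
-0.04 [106, 104, 105, 105, 105, 107, 105, 105, 104, 104, 104]
-0.035 [105, 104, 103, 105, 123, 124, 106, 105, 104, 104, 106]
-0.03 [105, 106, 105, 118, 123, 126, 124, 108, 105, 104, 105]
-0.025 [104, 104, 124, 125, 127, 127, 125, 125, 125, 105, 105]
-0.02 [104, 106, 127, 127, 126, 127, 126, 126, 126, 104, 105]
-0.015 [105, 106, 126, 127, 127, 126, 126, 127, 123, 105, 105]
-0.01 [105, 106, 131, 133, 137, 136, 135, 134, 132, 106, 104]
-0.005 [103, 105, 132, 132, 137, 136, 135, 134, 133, 106, 105]
-0.0 [104, 131, 132, 132, 135, 134, 134, 134, 131, 104, 103]
0.005 [104, 133, 134, 133, 134, 134, 133, 132, 131, 104, 104]
0.01 [104, 105, 134, 129, 124, 125, 125, 133, 132, 105, 104]
0.015 [104, 103, 123, 125, 124, 125, 124, 125, 124, 103, 103]
0.02 [107, 106, 107, 124, 124, 124, 123, 124, 124, 103, 105]
0.025 [103, 103, 107, 120, 125, 124, 120, 119, 104, 103, 103]
0.03 [103, 103, 103, 105, 123, 124, 123, 104, 104, 104, 104]
0.035 [104, 103, 102, 103, 123, 125, 120, 104, 105, 104, 104]
0.04 [104, 104, 105, 105, 122, 124, 122, 104, 105, 105, 105]
```

View pics/blk.png

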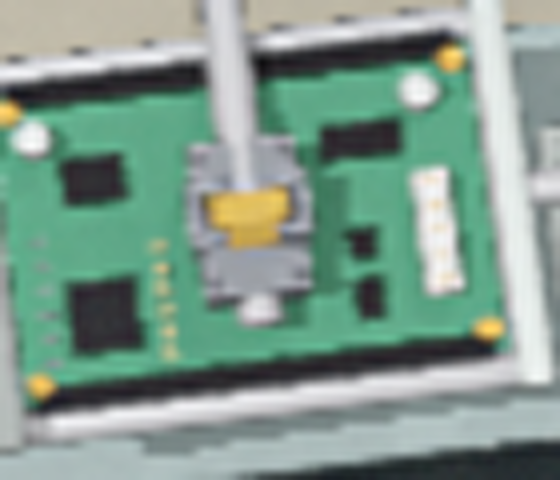

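>>> move_arm(
  moves=[-6.9,13.7,4,0,0,-0.1,0.6,-6.9,13.7,8,0,0,-0.18,0.6,-6.9,13.7,11,0,0,-0.18,0.6,-6.9,13.7,14,0,0,-0.18,0.6,-6.9,13.7,16,0,0,-0.18,0.6],
)

```text
t: 8.1
tool_pos: [0.4512, 0.1631, 0.0754]
eef_rot: [[-0.957, -0.292, -0.003], [-0.292, 0.957, 0.0], [0.003, 0.001, -1.0]]
ft_force: [0.5, 0.3, 0.5]
finger_gap: 0.0566
```

```bash
python3 -c "
from h import *
go((.4508,.160,.004),.30)"
```

```text
t 8.1 pos [0.4512 0.1631 0.0754] q [ 0.2698  0.3055  1.8463  0.0013  0.9932 -1.5976] F [0.5427 0.2696 0.4532] gap 0.05656114283915101
shift cm [ 0.1  -0.29  7.14] rot [ 0.0012 -0.0033 -0.0041] target [0.4508 0.16   0.004 ]
```

>>> move_arm(
  moves=[0.1,-0.3,2.5,0,-0.003,-0.004,0.6,0.1,-0.3,5,0,-0.003,-0.004,0.6,0.1,-0.3,6.5,0,-0.003,-0.004,0.6,0.1,-0.3,7.1,0,-0.003,-0.004,0.6,0.1,-0.3,7.1,0,-0.003,-0.004,0.4],
)

```text
t: 8.6
tool_pos: [0.4507, 0.1599, 0.004]
eef_rot: [[-0.955, -0.295, -0.002], [-0.295, 0.955, 0.001], [0.001, 0.001, -1.0]]
ft_force: [-0.9, 0.2, -0.7]
finger_gap: 0.0513
```

```bash
python3 -c "
from h import *
go((.4508,.160,.004),.30)"
```

```text
t 8.6 pos [0.4507 0.1599 0.004 ] q [ 0.2636  0.426   1.8879  0.0017  0.829  -1.6082] F [-0.8615  0.2435 -0.669 ] gap 0.05129927457060296
shift cm [-0.01  0.01 -0.  ] rot [ 0.0013 -0.0013 -0.0001] target [0.4508 0.16   0.004 ]
```

>>> move_arm(
  moves=[0,0,0,0,0,0,0.1,0,0,0,0,0,0,0.1,0,0,0,0,0,0,0.1,0,0,0,0,0,0,0.1,0,0,0,0,0,0,0.1],
  grip_force=45,
)

```text
t: 9.1
tool_pos: [0.451, 0.16, 0.0045]
eef_rot: [[-0.955, -0.295, -0.001], [-0.295, 0.955, 0.001], [0.0, 0.001, -1.0]]
ft_force: [-1.0, -0.3, 6.4]
finger_gap: 0.0215
```

>>> move_arm(
  moves=[0,0,-3,0,0,0,0.1,0,0,-8,0,0,0,0.1,0,0,-13,0,0,0,0.1,0,0,-17,0,0,0,0.1,0,0,-17,0,0,0,0.1],
)

```text
t: 9.6
tool_pos: [0.453, 0.1603, 0.1796]
eef_rot: [[-0.955, -0.296, 0.007], [-0.296, 0.955, 0.003], [-0.008, 0.001, -1.0]]
ft_force: [0.7, 0.2, -0.5]
finger_gap: 0.0216
```

```bash
python3 -c "
from h import *
go(H(-.145,0,.18),YAW)"
```

```text
t 9.6 pos [0.453  0.1603 0.1796] q [ 0.2633  0.1645  1.7504  0.0013  1.2186 -1.608 ] F [ 0.7379  0.1908 -0.4809] gap 0.02160233476781352
shift cm [  6.02 -24.52  -0.11] rot [0.0017 0.008  0.188 ] target [ 0.4679 -0.0917  0.18  ]
```

>>> move_arm(
  moves=[4,-5,-2,0,0.008,0.1,0.1,6,-10,-2,0,0.008,0.188,0.1,6,-15,-2,0,0.008,0.188,0.1,6,-20,-2,0,0.008,0.188,0.1,6,-24.5,-2,0,0.008,0.188,0.1],
)

```text
t: 10.1
tool_pos: [0.4638, -0.0806, 0.1983]
eef_rot: [[-0.994, -0.112, -0.001], [-0.112, 0.994, 0.002], [0.0, 0.002, -1.0]]
ft_force: [0.6, 0.7, -0.8]
finger_gap: 0.0213
```

>>> move_arm(
  moves=[0,0,1,0,0,0,0.1,0,0,2,0,0,0,0.1],
)

```text
t: 10.3
tool_pos: [0.4633, -0.0812, 0.1768]
eef_rot: [[-0.994, -0.11, -0.002], [-0.11, 0.994, 0.002], [0.002, 0.002, -1.0]]
ft_force: [0.4, 0.5, -1.0]
finger_gap: 0.0216
```

```bash
python3 look.py 5; python3 - <<'E'
from h import *
go(H(-.145,0,.16),YAW)
import cv2
for n in('top','scene'):
    i=cv2.imread(f'pics/{n}5.png');h=cv2.cvtColor(i,cv2.COLOR_BGR2HSV);D=np.load(f'pics/{n}5.npy')
    v,u=np.mgrid[0:384,0:512]
    m=(h[...,0]>6)&(h[...,0]<20)&(h[...,1]>170)&(h[...,2]>80)
    nl,lab,st,_=cv2.connectedComponentsWithStats(m.astype(np.uint8))
    q=np.array([world(n,(a,b),d=D[b,a]) for a,b in zip(u[m],v[m]) if D[b,a]>0])
    q=q[(q[:,2]>.1)&(q[:,0]<.62)]
    x=q[:,:2]-HC;c,s=np.cos(YAW),np.sin(YAW);X=np.stack([c*x[:,0]+s*x[:,1],-s*x[:,0]+c*x[:,1],q[:,2]],1)
    for lo in np.arange(-.19,-.02,.01):
        k=(X[:,0]>=lo)&(X[:,0]<lo+.01)
        if k.sum(): print(n,round(lo,3),k.sum(),X[k].mean(0),X[k][:,1].min().round(4),X[k][:,1].max().round(4),X[k][:,0].max())
E
```

```text
scene far_rail [275.0, 233.8] 0.62 [ 0.6769 -0.0766  0.1156]
scene latch_knob [277.4, 170.4] 0.46 [0.542  0.0203 0.1528]
scene block_top [254.0, 207.2] 0.61 [ 0.6006 -0.0849  0.1366]
scene clip [259.4, 211.9] 0.6 [ 0.616  -0.0797  0.1321]
scene wedge_grip [225.7, 157.7] 0.62 [ 0.4735 -0.086   0.1934]
scene wedge_tip [253.5, 205.2] 0.69 [ 0.587  -0.0777  0.1255]
top far_rail [259.1, 143.2] 0.83 [ 0.6719 -0.0722  0.1231]
top latch_knob [223.0, 191.2] 0.7 [0.5456 0.0176 0.1532]
top block_top [262.3, 175.2] 0.69 [ 0.5884 -0.0795  0.1259]
top clip [262.2, 164.6] 0.5 [ 0.6143 -0.0794  0.134 ]
top wedge_grip [140.9, 172.2] 0.31 [0.6084 0.2481 0.061 ]
top wedge_tip [260.3, 185.2] 0.37 [ 0.565  -0.0745  0.108 ]
t 11.0 pos [ 0.4638 -0.0805  0.1784] q [-0.2505  0.1491  1.771   0.0017  1.2222 -1.934 ] F [-1.0774 -0.6827 -0.7766] gap 0.021434456455321386
shift cm [-0.28 -1.17  1.84] rot [ 0.0018 -0.0002  0.0001] target [ 0.4679 -0.0917  0.16  ]
top -0.11 2 [-0.1072  0.0194  0.4583] 0.0186 0.0203 -0.10708706664452305
top -0.09 4 [-0.082   0.0135  0.1872] 0.0121 0.0149 -0.08047774138840247
top -0.0
[... 486 characters left out ...]
195 -0.14062867734582554
scene -0.14 30 [-0.1339  0.0067  0.191 ] -0.0012 0.0181 -0.13009626499068389
scene -0.13 45 [-0.1239  0.0076  0.1886] -0.0012 0.0206 -0.12005214726668949
scene -0.12 23 [-0.1155  0.0074  0.1882] 0.0028 0.0134 -0.11090223819411225
scene -0.11 9 [-0.1047  0.0062  0.1832] 0.0051 0.008 -0.10156151632000629
scene -0.1 10 [-0.0955  0.0062  0.1817] 0.005 0.0075 -0.09094955666002232
scene -0.09 8 [-0.0852  0.0066  0.1793] 0.0056 0.0086 -0.08028878990112279
scene -0.08 5 [-0.0749  0.006   0.1786] 0.0051 0.0073 -0.07186582448359112
scene -0.07 3 [-0.068   0.007   0.1761] 0.0066 0.0072 -0.0656608915188234
scene -0.06 4 [-0.0569  0.0077  0.1754] 0.0054 0.012 -0.05528778202019025
```

View pics/scene5z.png

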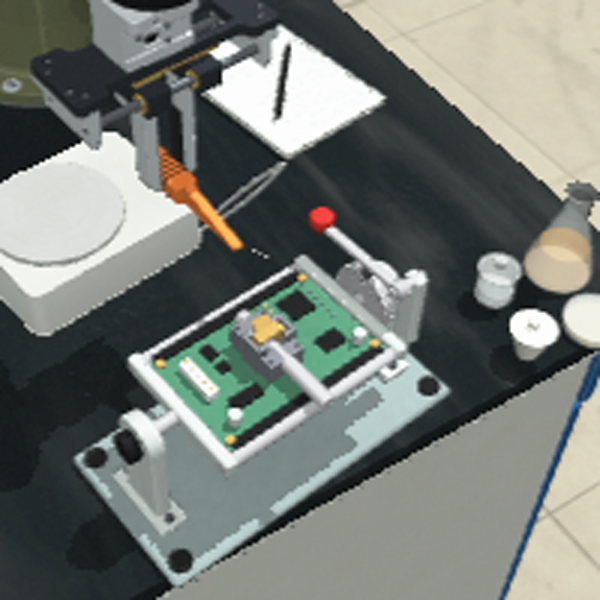

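View pics/top5z.png

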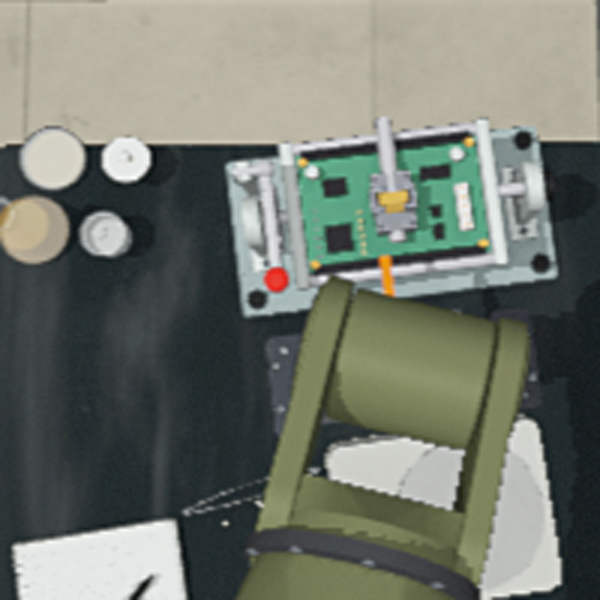

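```bash
python3 - <<'E'
from h import *
import cv2
i=cv2.imread('pics/top5.png');h=cv2.cvtColor(i,cv2.COLOR_BGR2HSV).astype(int)
c,s=np.cos(YAW),np.sin(YAW)
def hol(p): q=p[:2]-HC;return np.array([c*q[0]+s*q[1],-s*q[0]+c*q[1]])*1000
for v in range(183,200):
    # weights: saturation-based orange fraction
    row=h[v,252:268];b=i[v,252:268].astype(float)
    w=np.clip(b[:,2]-b[:,0]-40,0,120);
    if w.sum()<60: continue
    uc=(w*np.arange(252,268)).sum()/w.sum();wid=w.sum()/120
    x=None
    z=.180
    for _ in range(5):
        p=world('top',(uc,v),z=z);x=hol(p)[0]; z=.1739+.0025+max(0,(-54-x))*17.5/66/1000
    print(v,uc.round(2),wid.round(2),'hold',hol(p).round(1),'z',round(z,4))
# block & clip centre on same camera
D=np.load('pics/top5.npy')
for x,z in((-.02,.125),(-.0,.1335)):
    e=[]
    for y in np.arange(-.03,.03,.001):
        p=dw('top',D,proj('top',H(x,y,z)));e.append(p[2]>.118 if p is not None else False)
    ys=np.arange(-30,30)[e];print(x,ys.min(),ys.max())
m=(h[...,0]>15)&(h[...,0]<30)&(h[...,1]>100)&(i[...,2]>120)
v,u=np.nonzero(m);k=(abs(u-261)<10)&(abs(v-166)<10)
P=np.array([hol(world('top',(a,b),z=.133)) for a,b in zip(u[k],v[k])]);print('clip',P.mean(0),P.min(0),P.max(0))
E
```

```text
185 258.12 2.07 hold [-53.3  13.2] z 0.1764
186 257.88 4.47 hold [-55.7  14.1] z 0.1768
187 257.97 4.27 hold [-58.2  14.2] z 0.1775
188 258.04 4.02 hold [-60.6  14.3] z 0.1782
189 258.11 2.81 hold [-63.1  14.4] z 0.1788
190 258.31 2.52 hold [-65.6  14.3] z 0.1795
191 258.42 2.71 hold [-68.1  14.3] z 0.1801
192 258.73 3.18 hold [-70.6  13.9] z 0.1808
193 258.95 3.46 hold [-73.1  13.7] z 0.1815
194 258.93 3.42 hold [-75.5  14. ] z 0.1821
195 258.9 2.93 hold [-77.9  14.4] z 0.1827
196 259.18 3.05 hold [-80.4  14. ] z 0.1834
197 259.35 3.07 hold [-82.9  13.9] z 0.1841
198 259.57 1.75 hold [-85.3  13.7] z 0.1847
-0.02 -17 15
-0.0 -19 15
clip [-2.4786  0.1345] [-11.9456 -11.3721] [ 5.5102 12.114 ]
```

```bash
python3 -c "
from h import *
go(H(-.112,-.0027,.1335),YAW)"
```

```text
t 11.0 pos [ 0.4638 -0.0805  0.1784] q [-0.2505  0.1491  1.771   0.0017  1.2222 -1.934 ] F [-1.0774 -0.6827 -0.7766] gap 0.021434456455321386
shift cm [-3.58 -1.44  4.49] rot [ 0.0018 -0.0002  0.0001] target [ 0.501  -0.0907  0.1335]
```

>>> move_arm(
  moves=[0,-1.4,0,0,0,0,0.1,0,-1.4,2,0,0,0,0.1,-1.5,-1.4,3.5,0,0,0,0.1,-3,-1.4,4.5,0,0,0,0.1,-3.6,-1.4,4.5,0,0,0,0.1],
)

```text
t: 11.5
tool_pos: [0.5014, -0.0909, 0.1321]
eef_rot: [[-0.994, -0.112, -0.002], [-0.112, 0.994, 0.002], [0.002, 0.002, -1.0]]
ft_force: [-1.7, 0.4, 0.5]
finger_gap: 0.0214
```

```bash
python3 look.py 6|grep -E 'tip|clip'; python3 -c "
from h import *
go(H(-.112,-.0027,.1295),YAW)"
```

```text
scene clip [260.3, 208.9] 0.4 [ 0.6103 -0.0736  0.1332]
scene wedge_tip [252.3, 208.1] 0.63 [ 0.594  -0.0854  0.1269]
top clip [262.3, 164.9] 0.45 [ 0.6135 -0.0796  0.1337]
top wedge_tip [264.7, 171.0] 0.51 [ 0.5991 -0.0857  0.1265]
t 12.2 pos [ 0.5011 -0.0903  0.1334] q [-0.251   0.2836  1.7189  0.0017  1.1399 -1.9347] F [ 0.1338  0.1437 -1.3688] gap 0.021490800906084094
shift cm [ 0.01 -0.04  0.39] rot [ 0.0018 -0.0002  0.0002] target [ 0.501  -0.0907  0.1295]
```

View pics/scene6z.png

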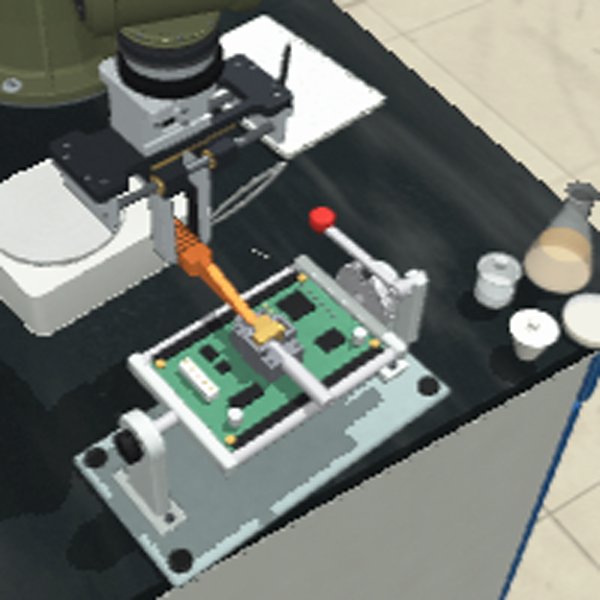

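View pics/top6z.png

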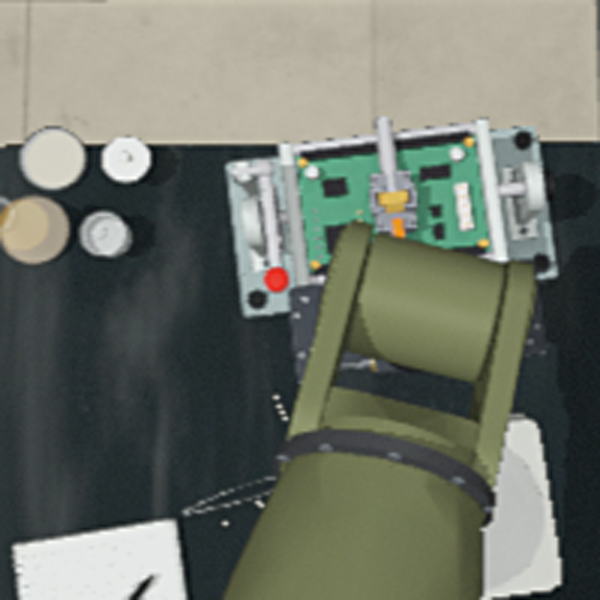

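>>> move_arm(
  moves=[0,0,0.2,0,0,0,0.1,0,0,0.3,0,0,0,0.1,0,0,0.4,0,0,0,0.1],
)

```text
t: 12.5
tool_pos: [0.5011, -0.0903, 0.1293]
eef_rot: [[-0.994, -0.112, -0.0], [-0.112, 0.994, 0.002], [0.0, 0.002, -1.0]]
ft_force: [-0.2, 0.3, 0.5]
finger_gap: 0.0217
```

>>> move_arm(
  moves=[0,0,0.1,0,0,0,0.1,0,0,0.1,0,0,0,0.1],
)

```text
t: 12.7
tool_pos: [0.5013, -0.0903, 0.1285]
eef_rot: [[-0.994, -0.112, 0.0], [-0.112, 0.994, 0.002], [-0.0, 0.002, -1.0]]
ft_force: [0.1, -0.4, 3.0]
finger_gap: 0.0215
```

>>> move_arm(
  moves=[-0.4,0,0,0,0,0,0.1,-0.8,0,0,0,0,0,0.1,-1.2,0,0,0,0,0,0.1,-1.6,0,0,0,0,0,0.1,-2,0,0,0,0,0,0.1],
)

```text
t: 13.2
tool_pos: [0.5216, -0.088, 0.1286]
eef_rot: [[-0.994, -0.112, 0.0], [-0.112, 0.994, 0.002], [-0.001, 0.001, -1.0]]
ft_force: [-1.6, -0.8, 3.8]
finger_gap: 0.0211
```

```bash
python3 look.py 7|grep -E 'tip|clip'; python3 -c "
from h import *
go(H(-.049,-.0027,.1285),YAW)"
```

```text
scene clip [259.2, 208.8] 0.63 [ 0.6088 -0.0757  0.1333]
scene wedge_tip [261.1, 212.5] 0.79 [ 0.6143 -0.0738  0.1242]
top clip [346.4, 208.2] 0.6 [ 0.5068 -0.308   0.0539]
t 13.9 pos [ 0.5211 -0.0881  0.1285] q [-0.2375  0.3298  1.6701  0.0018  1.1418 -1.9212] F [0.5004 1.0565 2.9391] gap 0.021621749382400218
shift cm [-4.27 -0.04  0.  ] rot [0.0016 0.0004 0.0002] target [ 0.5636 -0.0837  0.1285]
```

View pics/scene7z.png

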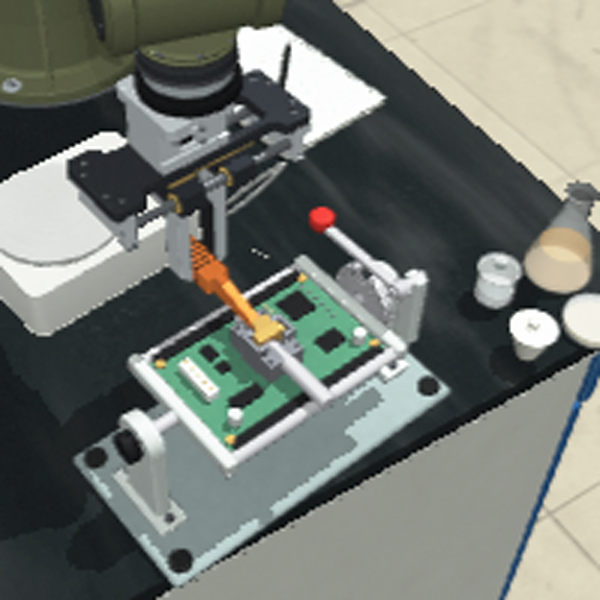

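Tip is entering under the bridge (clip at zoom ~(265,328)). Keep pushing.

>>> move_arm(
  moves=[-0.4,0,0,0,0,0,0.1,-0.8,0,0,0,0,0,0.1,-1.2,0,0,0,0,0,0.1,-1.6,0,0,0,0,0,0.1,-2,0,0,0,0,0,0.1],
  grip_force=55,
)

```text
t: 14.4
tool_pos: [0.5405, -0.086, 0.1286]
eef_rot: [[-0.994, -0.112, -0.002], [-0.112, 0.994, 0.001], [0.002, 0.002, -1.0]]
ft_force: [-9.7, -2.1, 10.8]
finger_gap: 0.0215
```

```bash
python3 look.py 8|grep -E 'tip|clip'; python3 -c "
from h import *
go(H(-.049,-.0027,.1285),YAW)"
```

```text
scene clip [260.9, 210.6] 0.61 [ 0.617  -0.0764  0.1358]
scene wedge_tip [264.7, 218.4] 0.48 [ 0.634  -0.0766  0.1252]
t 15.1 pos [ 0.5412 -0.0859  0.1287] q [-0.225   0.3702  1.6142  0.0015  1.1573 -1.9084] F [-2.2623 -1.1022  7.7868] gap 0.02149328339244673
shift cm [-2.25 -0.03  0.02] rot [0.0014 0.0003 0.0001] target [ 0.5636 -0.0837  0.1285]
```

View pics/scene8z.png

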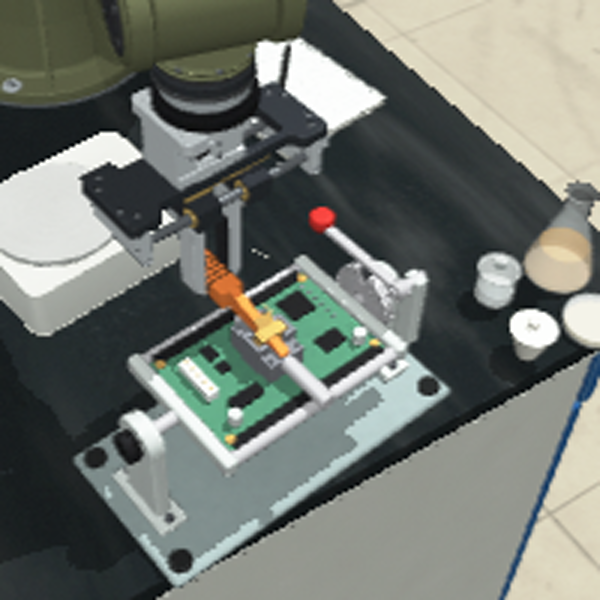

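>>> move_arm(
  moves=[-0.4,0,0,0,0,0,0.1,-0.8,0,0,0,0,0,0.1,-1.2,0,0,0,0,0,0.1,-1.6,0,0,0,0,0,0.1,-2,0,0,0,0,0,0.1],
)

```text
t: 15.6
tool_pos: [0.5614, -0.0838, 0.129]
eef_rot: [[-0.994, -0.112, -0.0], [-0.112, 0.994, 0.001], [-0.0, 0.001, -1.0]]
ft_force: [-1.9, -0.5, 8.0]
finger_gap: 0.0215
```

```bash
python3 look.py 9|grep -E 'tip|clip'; python3 -c "
from h import *
go(H(-.049,-.0027,.1285),YAW)"
```

```text
scene clip [260.8, 205.7] 0.64 [ 0.6102 -0.0724  0.144 ]
scene wedge_tip [271.0, 225.9] 0.53 [ 0.6591 -0.076   0.1246]
top clip [260.4, 143.4] 0.67 [ 0.6716 -0.0755  0.1223]
t 16.3 pos [ 0.5617 -0.0837  0.129 ] q [-0.213   0.4108  1.5562  0.0016  1.1736 -1.8966] F [ 1.7147 -0.3985  5.9794] gap 0.02160384338824971
shift cm [-0.18 -0.02  0.05] rot [0.0011 0.0014 0.0001] target [ 0.5636 -0.0837  0.1285]
```

View pics/scene9z.png

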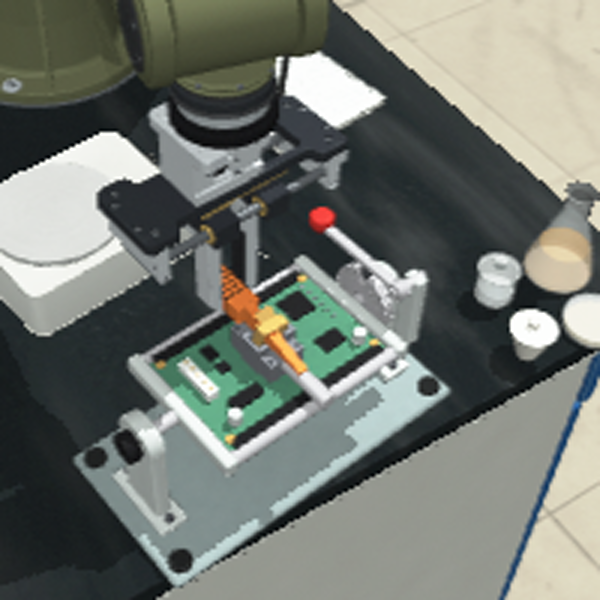

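>>> move_arm(
  moves=[-0.2,0,0,0,0,0,0.1,-0.4,0,0,0,0,0,0.1,-0.4,0,0,0,0,0,0.1],
)

```text
t: 16.6
tool_pos: [0.5661, -0.0832, 0.1291]
eef_rot: [[-0.994, -0.112, 0.001], [-0.112, 0.994, 0.001], [-0.001, 0.001, -1.0]]
ft_force: [-0.2, -0.1, 5.5]
finger_gap: 0.0213
```

```bash
python3 look.py 10|grep -E 'tip|clip'; python3 - <<'E'
from h import *
import cv2
go(H(-.049,-.0027,.1285),YAW)
for k in (6,9,10):
    i=cv2.imread(f'pics/scene{k}.png')[180:240,225:300];D=np.load(f'pics/scene{k}.npy')
    if k!=9: cv2.imwrite(f'pics/s{k}zz.png',cv2.resize(i,None,fx=7,fy=7,interpolation=cv2.INTER_CUBIC))
    h=cv2.cvtColor(i,cv2.COLOR_BGR2HSV);m=(h[...,0]>18)&(h[...,0]<30)&(h[...,1]>100)&(h[...,2]>130)
    v,u=np.nonzero(m);q=np.array([world('scene',(a+225,b+180),d=D[b+180,a+225]) for a,b in zip(u,v) if D[b+180,a+225]>0])
    x=q[:,:2]-HC;c,s=np.cos(YAW),np.sin(YAW);X=np.stack([c*x[:,0]+s*x[:,1],-s*x[:,0]+c*x[:,1],q[:,2]],1);X=X[abs(X[:,0])<.02];print(k,len(X),np.percentile(X,[5,50,95],axis=0))
E
```

```text
scene clip [355.0, 187.6] 0.63 [0.619  0.2406 0.035 ]
scene wedge_tip [270.7, 227.0] 0.7 [ 0.6599 -0.0771  0.1221]
t 17.3 pos [ 0.566  -0.0832  0.1291] q [-0.2107  0.4194  1.5437  0.0015  1.1772 -1.8942] F [ 0.3576 -0.0548  4.9478] gap 0.02149894171101215
shift cm [ 0.25 -0.02  0.06] rot [0.0009 0.0016 0.0002] target [ 0.5636 -0.0837  0.1285]
6 64 [[-0.0114 -0.013   0.1315]
 [-0.0026 -0.0031  0.1336]
 [ 0.0042  0.0075  0.1385]]
9 80 [[-0.0086 -0.014   0.1332]
 [-0.0001 -0.0024  0.1426]
 [ 0.0124  0.0093  0.1479]]
10 76 [[-0.0125 -0.0167  0.1351]
 [-0.0018 -0.0046  0.1468]
 [ 0.016   0.003   0.1498]]
```

View pics/s10zz.png

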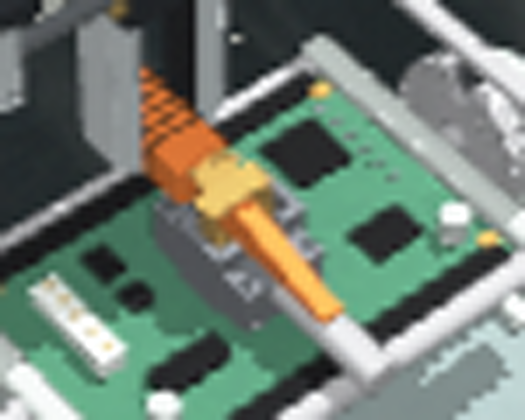

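>>> move_arm(
  moves=[0.4,0,-0.05,0,0,0,0.1,1,0,-0.05,0,0,0,0.1,1.6,0,-0.05,0,0,0,0.1,2.2,0,-0.05,0,0,0,0.1,2.8,0,-0.05,0,0,0,0.1],
)

```text
t: 17.8
tool_pos: [0.5374, -0.0864, 0.1294]
eef_rot: [[-0.994, -0.112, 0.001], [-0.112, 0.994, 0.001], [-0.001, 0.001, -1.0]]
ft_force: [-0.1, 0.4, -0.9]
finger_gap: 0.0213
```

>>> move_arm(
  moves=[0.6,0,0,0,0,0,0.1,1.2,0,0,0,0,0,0.1,1.8,0,0,0,0,0,0.1,2.4,0,0,0,0,0,0.1,3,0,0,0,0,0,0.1],
)

```text
t: 18.3
tool_pos: [0.5071, -0.0898, 0.1293]
eef_rot: [[-0.994, -0.112, 0.001], [-0.112, 0.994, 0.001], [-0.001, 0.001, -1.0]]
ft_force: [0.3, -0.4, 0.3]
finger_gap: 0.0214
```

>>> move_arm(
  moves=[0.6,0,0,0,0,0,0.1,1.5,0,0,0,0,0,0.1,3,0,0,0,0,0,0.1,5,0,0,0,0,0,0.1,7,0,0,0,0,0,0.1],
)

```text
t: 18.8
tool_pos: [0.4364, -0.0976, 0.1291]
eef_rot: [[-0.994, -0.112, 0.001], [-0.112, 0.994, 0.001], [-0.001, 0.001, -1.0]]
ft_force: [-0.9, -0.1, -0.6]
finger_gap: 0.0215
```

```bash
python3 look.py 11|grep -E 'tip|clip|knob'; python3 - <<'E'
from h import *
import cv2
go((.4508,.160,.10),.30)
for k in (11,):
    i=cv2.imread(f'pics/scene{k}.png')[180:240,225:300];D=np.load(f'pics/scene{k}.npy')
    cv2.imwrite(f'pics/s{k}zz.png',cv2.resize(i,None,fx=7,fy=7,interpolation=cv2.INTER_CUBIC))
    h=cv2.cvtColor(i,cv2.COLOR_BGR2HSV);m=(h[...,0]>18)&(h[...,0]<30)&(h[...,1]>100)&(h[...,2]>130)
    v,u=np.nonzero(m);q=np.array([world('scene',(a+225,b+180),d=D[b+180,a+225]) for a,b in zip(u,v) if D[b+180,a+225]>0])
    x=q[:,:2]-HC;c,s=np.cos(YAW),np.sin(YAW);X=np.stack([c*x[:,0]+s*x[:,1],-s*x[:,0]+c*x[:,1],q[:,2]],1);X=X[abs(X[:,0])<.02];print(k,len(X),np.percentile(X,[5,50,95],axis=0))
E
```

```text
scene latch_knob [276.5, 172.8] 0.64 [0.5469 0.0143 0.1517]
scene clip [256.8, 204.5] 0.53 [ 0.6044 -0.0797  0.147 ]
scene wedge_tip [238.8, 193.6] 0.64 [ 0.4405 -0.0358  0.0027]
top latch_knob [219.1, 190.3] 0.62 [0.5484 0.0275 0.149 ]
top clip [264.7, 163.4] 0.45 [ 0.615  -0.0854  0.1468]
top wedge_tip [266.4, 195.8] 0.51 [ 0.546  -0.0928  0.0108]
t 19.5 pos [ 0.4376 -0.0976  0.1292] q [-0.302   0.1587  1.8851  0.0016  1.0975 -1.9858] F [-1.3411  0.6299 -0.8226] gap 0.021444443734486913
shift cm [-4.19 25.45  2.95] rot [ 0.0011  0.001  -0.1878] target [0.4508 0.16   0.1   ]
11 77 [[-0.0132 -0.0161  0.1271]
 [-0.0029 -0.0039  0.1468]
 [ 0.0033  0.0051  0.1507]]
```

View pics/s11zz.png

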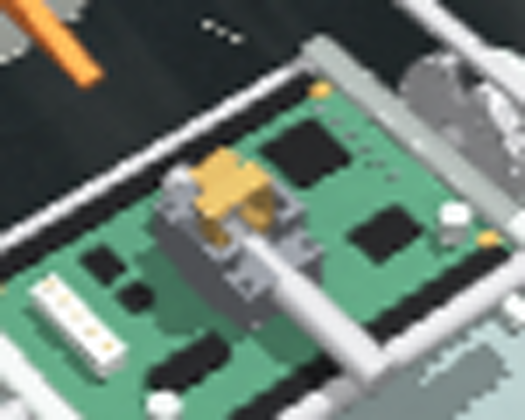

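View pics/scene11z.png

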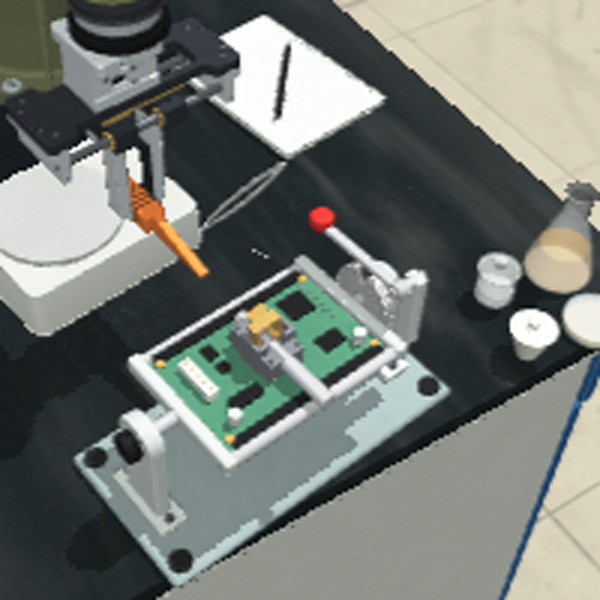

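>>> move_arm(
  moves=[2,0,-5,0,0,0,0.1,2,5,-7,0,0,0,0.1,2,10,-7,0,0,0,0.1,1,15,-7,0,0,0,0.1,0,20,-7,0,0,-0.05,0.1],
)

```text
t: 20.0
tool_pos: [0.4143, 0.0962, 0.2]
eef_rot: [[-0.987, -0.161, 0.002], [-0.161, 0.987, 0.001], [-0.002, 0.001, -1.0]]
ft_force: [1.3, -0.2, -1.7]
finger_gap: 0.0217
```

```bash
python3 -c "
from h import *
go((.4508,.160,.06),.30)"
```

```text
t 20.0 pos [0.4143 0.0962 0.2   ] q [ 0.1413  0.0215  1.8575  0.0012  1.2603 -1.5917] F [ 1.2784 -0.1808 -1.7278] gap 0.021667628840279864
shift cm [-4.59  5.69 14.02] rot [ 0.001   0.0024 -0.1382] target [0.4508 0.16   0.06  ]
```

>>> move_arm(
  moves=[-4.6,5.7,3,0,0.002,-0.1,0.1,-4.6,5.7,7,0,0.002,-0.138,0.1,-4.6,5.7,11,0,0.002,-0.138,0.1,-4.6,5.7,14,0,0.002,-0.138,0.1,-4.6,5.7,16,0,0.002,-0.138,0.1],
)

```text
t: 20.5
tool_pos: [0.4498, 0.1602, 0.0376]
eef_rot: [[-0.955, -0.296, -0.003], [-0.296, 0.955, 0.0], [0.003, 0.001, -1.0]]
ft_force: [-0.3, -0.9, 0.5]
finger_gap: 0.0216
```

```bash
python3 -c "
from h import *
go((.4508,.160,.0045),.30)"
```

```text
t 20.5 pos [0.4498 0.1602 0.0376] q [ 0.2648  0.3636  1.8755  0.0012  0.9051 -1.6071] F [-0.2677 -0.8709  0.5088] gap 0.021621753596151087
shift cm [-0.1  -0.05  3.31] rot [ 0.001  -0.0026  0.0004] target [0.4508 0.16   0.0045]
```

>>> move_arm(
  moves=[-0.1,0,1.5,0,-0.003,0,0.1,-0.1,0,2.5,0,-0.003,0,0.1,-0.1,0,3.1,0,-0.003,0,0.1,-0.1,0,3.35,0,-0.003,0,0.1,-0.1,0,3.35,0,-0.003,0,0.1],
)

```text
t: 21.0
tool_pos: [0.451, 0.1605, 0.0048]
eef_rot: [[-0.955, -0.296, 0.001], [-0.296, 0.955, 0.001], [-0.001, 0.001, -1.0]]
ft_force: [0.3, -0.4, -1.2]
finger_gap: 0.0217
```

>>> move_arm(
  moves=[0,0,0,0,0,0,0.25,0,0,0,0,0,0,0.4,0,0,0,0,0,0,0.5,0,0,0,0,0,0,0.5],
)

```text
t: 21.4
tool_pos: [0.4512, 0.1606, 0.0049]
eef_rot: [[-0.955, -0.296, 0.001], [-0.296, 0.955, 0.001], [-0.002, 0.001, -1.0]]
ft_force: [-0.5, -1.2, -0.2]
finger_gap: 0.0441
```

>>> move_arm(
  moves=[0,0,-2,0,0,0,0.5,0,0,-6,0,0,0,0.5,0,0,-10,0,0,0,0.5,6,0,-14,0,0,0,0.5,12,0,-16,0,0,0,0.5],
)

```text
t: 21.9
tool_pos: [0.3667, 0.1342, 0.1531]
eef_rot: [[-0.955, -0.296, 0.003], [-0.296, 0.955, 0.002], [-0.004, 0.001, -1.0]]
ft_force: [0.5, 0.5, -0.0]
finger_gap: 0.047
```

```bash
python3 look.py 12; python3 - <<'E'
from h import *
import cv2
go((.4508,.160,.10),.30)
i=cv2.imread('pics/scene12.png')[180:240,225:300];D=np.load('pics/scene12.npy')
h=cv2.cvtColor(i,cv2.COLOR_BGR2HSV);m=(h[...,0]>18)&(h[...,0]<30)&(h[...,1]>100)&(h[...,2]>130)
v,u=np.nonzero(m);q=np.array([world('scene',(a+225,b+180),d=D[b+180,a+225]) for a,b in zip(u,v) if D[b+180,a+225]>0])
x=q[:,:2]-HC;c,s=np.cos(YAW),np.sin(YAW);X=np.stack([c*x[:,0]+s*x[:,1],-s*x[:,0]+c*x[:,1],q[:,2]],1);X=X[abs(X[:,0])<.02];print(len(X),np.percentile(X,[5,50,95],axis=0))
E
```

```text
scene far_rail [275.6, 233.3] 0.81 [ 0.6786 -0.0763  0.1193]
scene latch_knob [273.6, 173.0] 0.52 [0.5429 0.0084 0.1507]
scene block_top [252.3, 206.2] 0.86 [ 0.5893 -0.0825  0.1272]
scene clip [257.8, 207.1] 0.65 [ 0.6114 -0.0814  0.1459]
scene wedge_grip [296.1, 170.1] 0.72 [0.4615 0.1526 0.0178]
scene wedge_tip [322.6, 187.8] 0.77 [0.5495 0.1864 0.0011]
top far_rail [258.2, 145.4] 0.64 [ 0.6657 -0.0698  0.125 ]
top latch_knob [222.3, 191.9] 0.73 [0.5439 0.0193 0.1533]
top block_top [259.4, 173.9] 0.78 [ 0.5918 -0.0722  0.1257]
top clip [222.1, 189.4] 0.67 [0.5503 0.0199 0.1516]
top wedge_grip [174.6, 230.5] 0.58 [0.4506 0.1632 0.0199]
top wedge_tip [170.6, 197.9] 0.8 [0.5429 0.18   0.0022]
t 22.6 pos [0.3671 0.1344 0.1512] q [ 0.2564 -0.002   2.0023  0.0011  1.1405 -1.6153] F [-0.1286 -0.144  -1.1276] gap 0.04662437179059244
shift cm [-8.75 -0.03  5.13] rot [0.001  0.0008 0.0004] target [0.4508 0.16   0.1   ]
79 [[-0.013  -0.0161  0.1267]
 [-0.004  -0.0038  0.1468]
 [ 0.0032  0.0046  0.1509]]
```

View pics/scene12z.png

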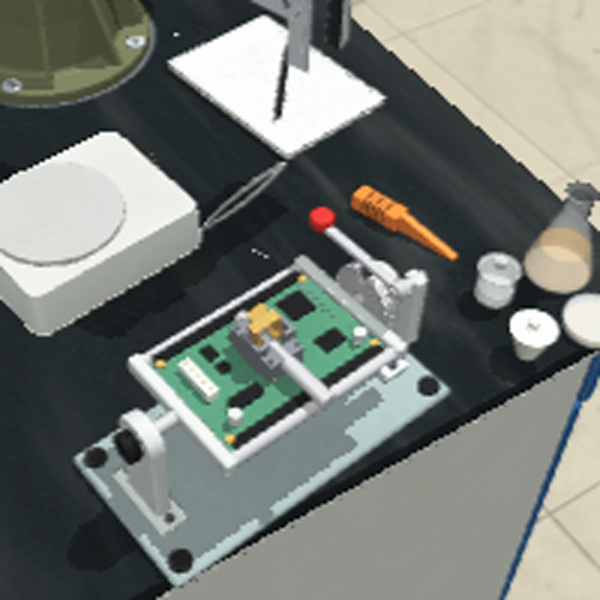

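View pics/top12z.png

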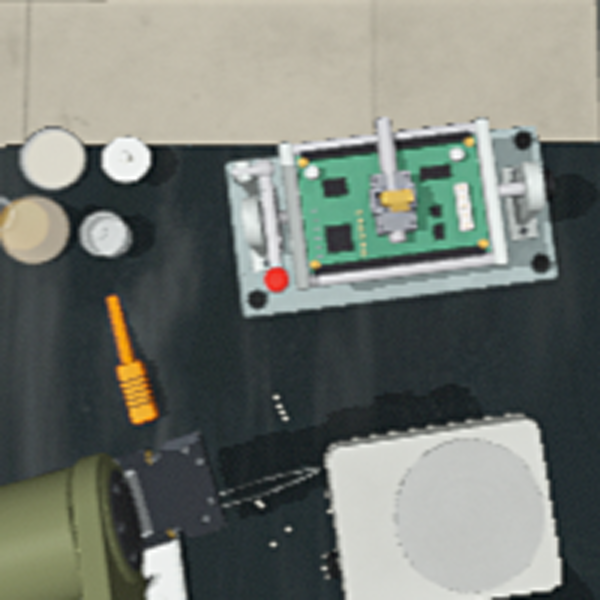

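```bash
python3 -c "
from plant import *
print(sign_off(), state()['t'])"
```

```text
the job is handed in; nothing more can be done
the job is handed in; nothing more can be done
```

I handed the job in at about 22.6 s of the 61 s allowed. No verdict was reported, so what follows rests on my own checks.

**What I did**
- I pressed the far rail down until the depth map showed the frame flat, about 105–110 mm everywhere I could read it.
- I pushed the latch knob to its stop, reaching about 20 N at the tool. The knob's top ended about 153 mm up and 58 mm nearer than the holder's centre, against 152 mm and 58 mm expected at home.
- I took the wedge, slid it along the block and under the bridge to an estimated 64 mm past `block_top`. The push force then fell to about zero and the clip had come up.
- I drew the wedge straight back, laid it at its original place, opened the gripper and moved clear.

**Last checks**
- **Clip:** it stands in its pocket about 13 mm above where it was seated, within a few millimetres sideways.
- **Board:** the rail heights were last measured just before latching. In the last pictures the board still looks level, and the knob is at its home height.
- **Wedge:** it lies on the worktop, its top at about 20 mm at the handle and 2 mm at the tip.
- **Bystanders:** the four near the wedge look unmoved. I did not check the dropper bottle and the white bottle in the last pictures, but the arm never came near them.
- **Gripper:** it is about 150 mm up and touches nothing.

**What disagreed**
- The network marks for the clip, and some of those for `block_top` and the wedge, landed on other things in several pictures. I used colour and depth instead.
- The marks for the far rail read up to about 19 mm too high, because they fell on the shaft, so I ignored those too.

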